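# Change over the locking bracket rack

### The arm

A 6-joint arm with a two-finger parallel gripper is mounted at the origin on a cart in front of the work surface, level with it; the furniture and walls round the work are solid. World frame = base frame: x ahead of the robot, y to its left, z up, the work surface at z = 0. Lengths are in m, angles in rad, forces in N, time in s.
With the tool pointing down it reaches from about 0.425 to 0.95 m from the base axis. Payload 3.5 kg.
Tool frame: the origin (TCP) lies at the very end of the fingers, on their centre line; the grasp point (between the pads) lies 19 mm behind it (ctrl.grip_point_offset is the distance from the TCP to the grasp point, in m); z points along the fingers, y is the line along which they close (so a half turn about z gives the same grasp; the last joint's range is limited). The gripper opens to 85 mm and grips with 20 to 120 N. Pads are 22 mm wide; open, the fingers measure 114 mm over their backs; the gripper's body (76 mm by 85 mm) begins 54 mm behind the grasp point. The pads swing forward as they close: fully open they stand 13 mm farther back than shut.
Start: joints at [-1.33, 0.286, 1.577, -0, 1.279, -0.15], TCP at [0.257, -0.624, 0.231] pointing down, gripper open.
Joint ranges: [-2.77, 2.77], [-0.9, 2.22], [0.21, 2.48], [-1.53, 4.67], [0.24, 2.81], [-2.84, 2.84]. Speed limits (rad/s): [2.79, 2.79, 3.14, 3.14, 3.14, 3.14].

### API

Orientations are given as a unit quaternion [x, y, z, w].
In Python, from plant import ctrl gives the robot as it stands. The module is installed in compiled form; this text tells all that it offers.
- The arm moves only by the shell command python3 -m pendant 'ROWS' [OPENING] [FORCE]. ROWS is JSON, a list of rows, each an object of numbers: "dx", "dy", "dz": the shift along the tool's x, y, z in cm; "twist": the turn about the tool's z in degrees. A call has 1 to 10 rows; each row is the pose to reach, as a shift and turn from the pose commanded when the call began, along the tool's axes at that moment; what a row does not reach only later rows make up. A row lasts 1/8 s, in which the tool goes at most 62.5 mm and 10.7 degrees, less where a joint would pass 70% of its speed; a pose out of reach is approached as far as the arm can. A call with a gripper value outside its range is refused whole. OPENING is the opening in per cent of the stroke, from 0 (shut) to 100 (fully open), set as the call begins (- or left out, the last holds). The fingers move at their own pace and stop on an object; FORCE is the grip in N (left out, the last holds). Time passes only in rows, so rows that repeat a pose let the fingers close. It gives the time, the measured TCP pose, the force, the opening and the grip force at its end, in the units of the state.
- ctrl.get_state(): the state, without advancing time (a new reading comes with each control period).
- ctrl.read_camera(name): name is "scene" or "side" or "wrist"; returns a dict with "img" (420x560x3 uint8, red, green, blue), "depth" (420x560 float32, m along the optical axis (not along the pixel's ray), 0 where there is no reading), "camera_matrix" (3x3 intrinsics, pixels), "xyz" and "rotation" of the camera in the world; the wrist camera has in their place "tool_from_camera" (4x4, takes a point from camera to tool coordinates, whose origin is the TCP and whose axes are the flange's). Camera axes: x right, y up, looking along -z (the intrinsics and any distortion apply to the point x, -y, -z); pixel columns grow to the right and rows downward; lengths in m; the calibration is good to about 2 mm. A picture is of the moment at which its call begins: read the wrist's pose just before it.
- ctrl.sign_off(): hands the job in; it is judged then, once.
The state is a dict: "time": time; "qpos": joint angles; "dq": joint speeds; "joint_efforts": joint torques, N m; "eef_pos": TCP position; "tcp_rot": TCP orientation; "contact_force": force on the tool from outside, world axes, zero at the start; "wrist_torque": the same for the moment, N m; "opening": opening from 0.0 (shut) to 1.0 (fully open); "finger_force": force on a finger pad.
Only numpy, scipy, OpenCV 4.12 (cv2) and the standard library are available. Lean on these libraries where they do the work, as an engineer would, in place of code of your own. Each camera call takes 0.05 s, during which the arm holds its last target. There are 200 camera calls.

### The job

Change over the carrying rack: pinch the latch tab against the slider grip and slide the guard to its middle notch, letting the tab spring out there, so that the pegs are open. Take the two round-foot posts off the pegs and stand them upright on the plywood board, then hang every square-foot T-bracket from the table by its eye on a peg of its own (any peg), about the middle of the peg. Finally press the tab again and slide the guard on to its last notch, where the tab must spring out and lock it; leave everything else on the table as it is.

Things in the scene. Friction and masses are not known exactly. Their poses are not given: they have to be found in the camera images.
- rack: Dark steel rack fixed to the table: 12 mm base plate (x -0.045 to 0.065, y -0.145 to 0.23), a rail along y on two posts carrying three pegs, and a sliding aluminium guard before the peg tips. Origin on the table below the middle peg; x points from the peg tips to the rail (away from the robot), y left along the rail, z up. All rack lengths in m in this frame.
- rail (a point): middle of the rail's top edge: rail x 0.045 to 0.061, z 0.140 to 0.158, y -0.111 to 0.111, posts at y +-0.105. Pegs: 9 mm diameter, at y 0.08, 0, -0.08, from the rail's face (x 0.045, z 0.150) sloping 12 degrees up toward the robot to the free tip (x -0.015, z 0.163). Open below down to the base plate.
- guard_mid (a point): point on the guard at finger-top height, in the middle of its four upright fingers. Fingers: 12 mm wide, 80 mm apart, rack x -0.027 to -0.021, tops at z 0.166, on a low bar with top at z 0.023. In the first and last notch a finger stands 6 mm before each peg tip and blocks it; in the middle notch the fingers stand midway between the pegs.
- guard (a joint): position of the sliding guard, m: 0 first notch (start), 0.040 middle notch (pegs open), 0.080 last notch. Growing values slide it along the rack's -y (to the right); 2 N of friction. 2 mm of play to either side in a notch; locked hard unless the latch tab is pressed.
- latch (a joint): how far the latch tab is pressed (along the rack's +x), m: 0 out, tooth in a notch; 0.0065 fully in. The tooth is free when pressed past 0.0055; let go between notches the tab stays 0.0055 in and springs out to 0 at the next notch. Spring 4 N at rest, 8 N fully in.
- guard_grip (a point): point to pinch on the slider grip, z 0.157, moves with the guard: middle of the squeezed pair of fin and tab, lying in rack x -0.029. Fin: upright aluminium plate, 8 mm thick (rack x -0.028 to -0.020), 36 mm wide in y, top z 0.180. The next guard finger is 62 mm to the right of it.
- tab (a point): middle of the latch tab's robot-side face: steel plate 6 mm thick, 32 mm wide in y, z 0.136 to 0.176, standing 10 mm before the fin. Pinch fin and tab together along rack x from above, one finger behind the fin, one before the tab: 24 mm across with the tab out, 17.5 mm fully pressed. A notched strip lies before its foot: rack x -0.063 to -0.045, y 0.115 to 0.249, top z 0.036.
- peg1 (a point): middle of the left peg's axis (27 mm along x from the rail's face, 33 mm from the peg's tip), z 0.156
- peg2 (a point): middle of the middle peg's axis (27 mm along x from the rail's face, 33 mm from the peg's tip), z 0.156
- peg3 (a point): middle of the right peg's axis (27 mm along x from the rail's face, 33 mm from the peg's tip), z 0.156
- bracket1: T-foot bracket of 0.5 kg with a low centre of mass, may be absent; stands on the table. Dark steel foot plate 58 x 50 x 14 mm (x, y, z), upright aluminium web in its middle 8 mm thick (x), 46 mm wide (y), top at z 140 mm; a square eye, 22 x 22 mm, goes through the web along x, centre at z 85 mm. Same front and back. Origin: centre of the foot's underside.
- eye1 (a point): centre of the square eye of bracket1, 85 mm above its underside; the web above the eye is 44 mm high
- bracket2: T-foot bracket of 0.5 kg with a low centre of mass, may be absent; stands on the table. Dark steel foot plate 58 x 50 x 14 mm (x, y, z), upright aluminium web in its middle 8 mm thick (x), 46 mm wide (y), top at z 140 mm; a square eye, 22 x 22 mm, goes through the web along x, centre at z 85 mm. Same front and back. Origin: centre of the foot's underside.
- eye2 (a point): centre of the square eye of bracket2, 85 mm above its underside; the web above the eye is 44 mm high
- bracket3: T-foot bracket of 0.5 kg with a low centre of mass, may be absent; stands on the table. Dark steel foot plate 58 x 50 x 14 mm (x, y, z), upright aluminium web in its middle 8 mm thick (x), 46 mm wide (y), top at z 140 mm; a square eye, 22 x 22 mm, goes through the web along x, centre at z 85 mm. Same front and back. Origin: centre of the foot's underside.
- eye3 (a point): centre of the square eye of bracket3, 85 mm above its underside; the web above the eye is 44 mm high
- v_block: bystander, to be left where it is: steel V-block, 45 x 60 x 36 mm
- post1: finished round-foot post, 0.5 kg: like a bracket (web 8 x 46 mm, top at z 140 mm, square eye 22 x 22 mm at z 85 mm) but its foot is a steel disc of 50 mm diameter, 14 mm thick. Starts hanging by its eye on the left peg, about its middle. Origin: centre of the foot's underside, z up the web, x through the eye.
- post_eye1 (a point): centre of the square eye of post1
- post2: finished round-foot post, 0.5 kg: like a bracket (web 8 x 46 mm, top at z 140 mm, square eye 22 x 22 mm at z 85 mm) but its foot is a steel disc of 50 mm diameter, 14 mm thick. Starts hanging by its eye on the middle peg, about its middle. Origin: centre of the foot's underside, z up the web, x through the eye.
- post_eye2 (a point): centre of the square eye of post2
- board: plywood board lying fixed on the table, 90 mm (x) by 160 mm (y) by 10 mm thick, room for two posts side by side along y. Origin: centre of its underside.

How it is judged:
By the outcome, as a careful person would: the job done as asked, in the order asked, and still so for the second after the job is handed in, with the robot touching nothing.
Of bracket1, bracket2, bracket3 only 2 to 3 are there at a start; the rules pass over those that are not, and their reading is None.
At some moment in a run one of bracket1, bracket2, bracket3 may be knocked a few centimetres aside while the robot is not near it.
Once in a run the grip may slacken for a moment while it holds something.
It also fails if it takes over 210 s, if anything falls off the work surface, if the arm or the gripper's body presses on something with over 40 N, if the wrist force passes 120 N, or if a joint passes its speed limit or range.

## Working session

There is one attempt and no reset: what is moved stays moved. The work goes in short steps, Python scripts to look and compute and a shell command to move; the robot and the scene stay as the last step left them, time stands still between calls to the robot, and variables do not carry over. Pictures are saved under pics/ and viewed, at most 14 in all, crops included, and the job is handed in when it is done.

```bash
mkdir -p pics
cat > h.py <<'E'
from plant import ctrl
import numpy as np, cv2, json
from scipy.spatial.transform import Rotation as R
def cam(n):
    s=ctrl.get_state(); c=ctrl.read_camera(n)
    if 'xyz' in c:
        r=np.array(c['rotation'],float)
        if r.shape!=(3,3): r=R.from_quat(r).as_matrix()
        T=np.eye(4);T[:3,:3]=r;T[:3,3]=c['xyz']
    else:
        W=np.eye(4);W[:3,:3]=R.from_quat(s['tcp_rot']).as_matrix();W[:3,3]=s['eef_pos']
        T=W@np.array(c['tool_from_camera'])
    c['T']=T; return c
def save(c,n,crop=None,k=1):
    im=c['img'][:,:,::-1]
    if crop: x0,y0,x1,y1=crop; im=im[y0:y1,x0:x1]
    cv2.imwrite('pics/'+n,cv2.resize(im,None,fx=k,fy=k,interpolation=cv2.INTER_CUBIC))
    np.savez('pics/'+n+'.npz',img=c['img'],depth=c['depth'],K=c['camera_matrix'],T=c['T'])
def cloud(c):
    K=c['K'] if 'K' in c else c['camera_matrix']; K=np.array(K);d=c['depth'];T=c['T']
    v,u=np.mgrid[:d.shape[0],:d.shape[1]]
    p=np.stack([(u-K[0,2])/K[0,0]*d,-(v-K[1,2])/K[1,1]*d,-d],-1)
    w=p@T[:3,:3].T+T[:3,3]; w[d==0]=np.nan; return w
def load(n): return dict(np.load('pics/'+n+'.npz'))
def to_tool(dw,s=None):
    s=s or ctrl.get_state(); return R.from_quat(s['tcp_rot']).inv().apply(dw)*100
E
python3 - <<'E'
from h import *
s=ctrl.get_state(); print({k:np.round(v,3) for k,v in s.items()}); print(R.from_quat(s['tcp_rot']).as_matrix().round(3), ctrl.grip_point_offset)
for n in('scene','side','wrist'):
    c=cam(n); save(c,n+'0.png'); print(n,c['T'].round(3).tolist(),c['camera_matrix'], [k for k in c if k not in('img','depth')])
a=np.hstack([cv2.imread(f'pics/{n}0.png') for n in('scene','side')])
E
```

```text
{'time': np.float64(0.0), 'qpos': array([-1.33 ,  0.287,  1.578, -0.   ,  1.279, -0.15 ]), 'dq': array([ 0.001,  0.   ,  0.   , -0.001,  0.   ,  0.001]), 'joint_efforts': array([ 2.0000e-03, -4.0598e+01, -2.9263e+01, -0.0000e+00,  6.0000e-03,
       -0.0000e+00]), 'eef_pos': array([ 0.257, -0.623,  0.23 ]), 'tcp_rot': array([ 0.981,  0.194, -0.   , -0.001]), 'contact_force': array([ 1.013, -0.062,  0.704]), 'wrist_torque': array([-0.019,  0.003,  0.006]), 'finger_force': np.float64(0.0), 'opening': np.float64(1.001)}
[[ 0.925  0.381 -0.001]
 [ 0.381 -0.925  0.002]
 [ 0.    -0.002 -1.   ]] 0.0187
scene [[-0.94, -0.123, 0.318, 0.809], [0.34, -0.386, 0.857, 0.847], [0.018, 0.914, 0.405, 0.495], [0.0, 0.0, 0.0, 1.0]] [[469.14342646   0.         284.52103063]
 [  0.         469.14342646 204.10693846]
 [  0.           0.           1.        ]] ['camera_matrix', 'xyz', 'rotation', 'T']
side [[-0.999, -0.02, 0.032, 0.548], [0.038, -0.472, 0.881, 0.885], [-0.003, 0.881, 0.472, 0.561], [0.0, 0.0, 0.0, 1.0]] [[385.61406448   0.         277.38440983]
 [  0.         385.61406448 212.53379383]
 [  0.           0.           1.        ]] ['camera_matrix', 'xyz', 'rotation', 'T']
wrist [[0.38, 0.888, 0.259, 0.323], [-0.925, 0.366, 0.104, -0.597], [-0.002, -0.279, 0.96, 0.372], [0.0, 0.0, 0.0, 1.0]] [[360.8734494    0.         270.11190851]
 [  0.         360.8734494  212.39247099]
 [  0.           0.           1.        ]] ['camera_matrix', 'tool_from_camera', 'T']
```

View pics/scene0.png

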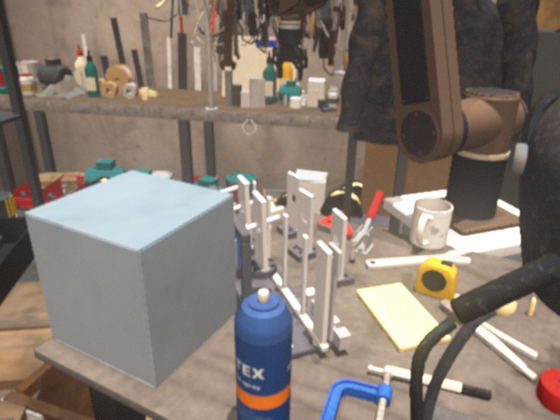

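View pics/side0.png

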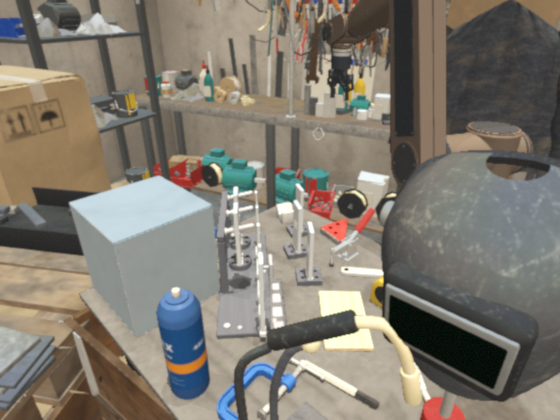

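The rack is centred near side(245,260), two or more brackets near side(300,240), and the yellow board near side(345,320), with a blue block and a spray can around. I'll make an orthographic map from the depth.

```bash
cat > top.py <<'E'
from h import *
def top(names,out,x0=.3,x1=1.0,y0=-.5,y1=.5,res=.00167,zmax=.3,zmin=-.02):
    H=int((x1-x0)/res);W=int((y1-y0)/res)
    im=np.zeros((H,W,3),np.uint8);zz=np.full((H,W),-9.)
    for n in names:
        c=load(n);w=cloud(c).reshape(-1,3);col=c['img'].reshape(-1,3)
        ok=np.isfinite(w[:,0])&(w[:,2]<zmax)&(w[:,2]>zmin);w=w[ok];col=col[ok]
        r=((x1-w[:,0])/res).astype(int);q=((y1-w[:,1])/res).astype(int)
        m=(r>=0)&(r<H)&(q>=0)&(q<W)
        for a,b,z,k in zip(r[m],q[m],w[m,2],col[m]):
            if z>zz[a,b]: zz[a,b]=z; im[a,b]=k[::-1]
    g=cv2.dilate(im,np.ones((2,2)));im[zz<-1]=g[zz<-1]
    hz=np.clip(np.where(zz<-1,0,zz)/.2*255,0,255).astype(np.uint8)
    hm=cv2.applyColorMap(hz,cv2.COLORMAP_JET);hm[cv2.dilate(zz,np.ones((2,2)))<-1]=0
    for k in np.arange(0,1.01,.1):
        for I in(im,):
            q=int((y1-(y0+k*(y1-y0)))/res)
    for x in np.arange(np.ceil(x0*10)/10,x1,.1):
        r=int((x1-x)/res);cv2.line(im,(0,r),(W,r),(0,255,255),1);cv2.putText(im,f'{x:.1f}',(0,r),0,.4,(0,255,0))
    for y in np.arange(np.ceil(y0*10)/10,y1,.1):
        q=int((y1-y)/res);cv2.line(im,(q,0),(q,H),(0,255,255),1);cv2.putText(im,f'{y:.1f}',(q,H-4),0,.4,(0,255,0))
    cv2.imwrite('pics/'+out,im)
E
python3 -c "
from top import *
top(['scene0.png','side0.png','wrist0.png'],'top0.png',.3,1.,-.45,.6,.00135)"; python3 -c "
import cv2;print(cv2.imread('pics/top0.png').shape)"
```

```text
(518, 777, 3)
```

View pics/top0.png

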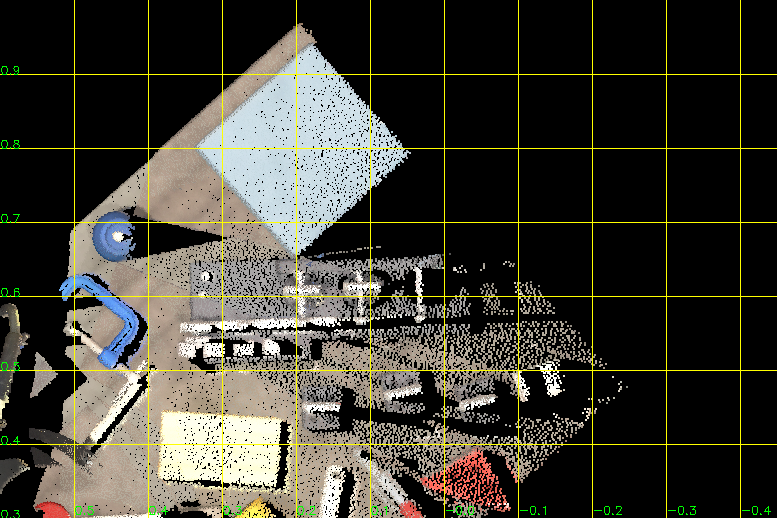

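Clear map: rack with pegs at y≈0.195/0.115/0.035, three brackets near (0.45,0.165), (0.47,0.055), (0.455,-0.045), V-block near (0.485,-0.1), board near (0.385,0.305). I'll check tall obstacles and go up for a wrist view.

```bash
python3 - <<'E'
from h import *
for n in('scene0.png','side0.png'):
    w=cloud(load(n)).reshape(-1,3);w=w[np.isfinite(w[:,0])]
    m=(w[:,2]>.2)&(abs(w[:,0])<1)&(abs(w[:,1])<.8)&(w[:,0]>0.1)
    h,_,_=np.histogram2d(w[m,0],w[m,1],bins=[np.arange(.1,1.01,.1),np.arange(-.8,.81,.1)])
    print(n);print(h.astype(int)); q=(w[:,0]>.7)&(w[:,0]<.9)&(w[:,1]>.1)&(w[:,1]<.3);print(np.percentile(w[q,2],95))
    q=(abs(w[:,0]-.5)<.4)&(w[:,1]>.3)&(w[:,2]>.15)
    for x in np.arange(.1,.9,.1):
        e=q&(abs(w[:,0]-x)<.05);
        if e.sum()>20: print(round(x,1),'z',np.percentile(w[e,2],[1,99]).round(2),'y',np.percentile(w[e,1],[1,99]).round(2))
E
python3 -m pendant '[{"dz":-4},{"dz":-8},{"dz":-12},{"dz":-17,"dx":4,"dy":-4},{"dz":-17,"dx":8,"dy":-8.5,"twist":-10},{"dz":-17,"dx":12,"dy":-13,"twist":-20},{"dz":-17,"dx":16,"dy":-17,"twist":-30},{"dz":-17,"dx":20,"dy":-21.5,"twist":-40},{"dz":-17,"dx":24,"dy":-26,"twist":-50},{"dz":-17,"dx":28,"dy":-30,"twist":-60}]'
```

```text
scene0.png
[[   0    1   46    0    0    0    0    0 2380  427    0    0    0    0
     0    0]
 [   0  728 1226  103    0    0    0 1884 5733  395    0    0    0    0
     0    0]
 [   0  115  123    0    0    0    0    0    0    0    0    0 1741  563
     0    0]
 [   0    0    0    0    0    0    0    0    0    0    0    0  677 4268
   740    0]
 [   0    0    0    0    0    0    0    0    0    0    0    0    0 3506
    74    0]
 [   0    0    0    0    0    0    0    0   14  283  529    0   69    0
     0    0]
 [   0    0    0    0    0    0    0    0  198 1415 2372  597    0    0
     0    0]
 [   0    0    0    0    0    0    0    0  164 1640 2586  612    0    0
     0    0]
 [   0    0    0    0    0    0    0    0    0  453  287    0    0    0
     0    0]]
0.21906159343099516
0.3 z [0.39 0.4 ] y [0.43 0.46]
0.4 z [0.18 0.39] y [0.45 0.56]
0.5 z [0.15 0.29] y [0.33 0.61]
0.6 z [0.15 0.24] y [0.32 0.6 ]
0.7 z [0.15 0.2 ] y [0.43 0.47]
0.8 z [0.15 0.22] y [0.3  0.34]
side0.png
[[    0     0    43    41    74     1     0     1  2796    51     0     0
      0     0     0     0]

[... 367 characters left out ...]
  0     0
      0  1883    22     0]
 [    0     0     0     0     0     0     0     0     8   184   385     0
     24     0     0     0]
 [    0     0     0     0     0     0     0     0   133   890  1486   389
      0     0     0     0]
 [    0     0     0     0     0     0     0     0    92   905  1155   178
      0     0     0     0]
 [    0     0     0     0     0     0     0     0     0   175    64     0
      0     0     0     0]]
0.21747640481355107
0.2 z [0.4  0.41] y [0.48 0.51]
0.3 z [0.18 0.43] y [0.45 0.68]
0.4 z [0.2  0.42] y [0.48 0.68]
0.5 z [0.15 0.29] y [0.34 0.61]
0.6 z [0.15 0.23] y [0.32 0.6 ]
0.7 z [0.15 0.2 ] y [0.43 0.47]
0.8 z [0.15 0.22] y [0.3  0.34]$[0]: bad value
```

```bash
python3 -m pendant '[{"dx":0,"dy":0,"dz":-4,"twist":0}]'
```

```text
time: 0.28
eef_pos: [0.2565, -0.6217, 0.2659]
tcp_rot: [0.981, 0.194, -0.0, -0.005]
contact_force: [-0.1, -0.2, -0.5]
opening: 1.001
finger_force: 0.0
```

```bash
python3 -m pendant '[{"dx":0,"dy":0,"dz":-6,"twist":0},{"dx":0,"dy":0,"dz":-12,"twist":0},{"dx":4,"dy":-4,"dz":-14,"twist":0},{"dx":8,"dy":-8,"dz":-14,"twist":-10},{"dx":12,"dy":-12,"dz":-14,"twist":-20},{"dx":16,"dy":-16,"dz":-14,"twist":-30},{"dx":20,"dy":-21,"dz":-14,"twist":-40},{"dx":24,"dy":-25,"dz":-14,"twist":-50},{"dx":28,"dy":-29,"dz":-14,"twist":-60},{"dx":32,"dy":-33,"dz":-14,"twist":-67.6}]' | head -3
python3 - <<'E'
from h import *
s=ctrl.get_state();T=R.from_quat(s['tcp_rot']);print(T.as_matrix().round(3).tolist(),s['eef_pos'], to_tool(np.array([.50,.02,.41])-s['eef_pos']))
E
```

```text
time: 1.52
eef_pos: [0.4275, -0.1952, 0.4111]
tcp_rot: [0.706, 0.709, 0.0, 0.0]
[[-0.004, 1.0, 0.0], [1.0, 0.004, 0.0], [0.0, 0.0, -1.0]] [ 0.42754636 -0.19518051  0.41109238] [21.48763355  7.33505189  0.11121952]
```

```bash
python3 -m pendant '[{"dx":5,"dy":2,"dz":0,"twist":0},{"dx":11,"dy":4,"dz":0,"twist":0},{"dx":17,"dy":6,"dz":0,"twist":0},{"dx":17,"dy":6,"dz":0,"twist":0},{"dx":17,"dy":6,"dz":0,"twist":0}]' | head -2
python3 - <<'E'
from h import *
from top import top
c=cam('wrist');save(c,'w1.png')
top(['w1.png'],'top1.png',.38,.70,-.17,.25,.001)
E
python3 -c "
import cv2,numpy as np
a=cv2.imread('pics/w1.png');b=cv2.imread('pics/top1.png');print(a.shape,b.shape)
b=cv2.resize(b,None,fx=1.9,fy=1.85);cv2.imwrite('pics/top1b.png',b)"
```

```text
time: 2.15
eef_pos: [0.4872, -0.0269, 0.411]
(420, 560, 3) (319, 420, 3)
```

View pics/w1.png

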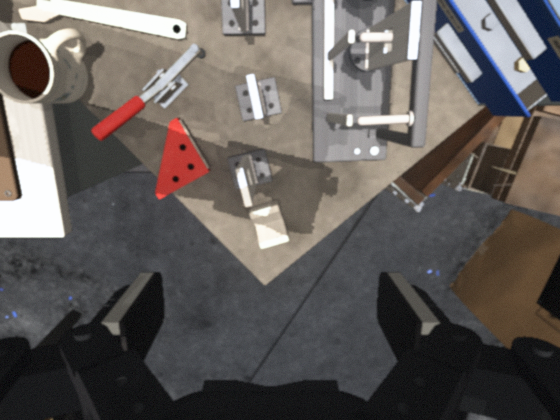

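View pics/top1b.png

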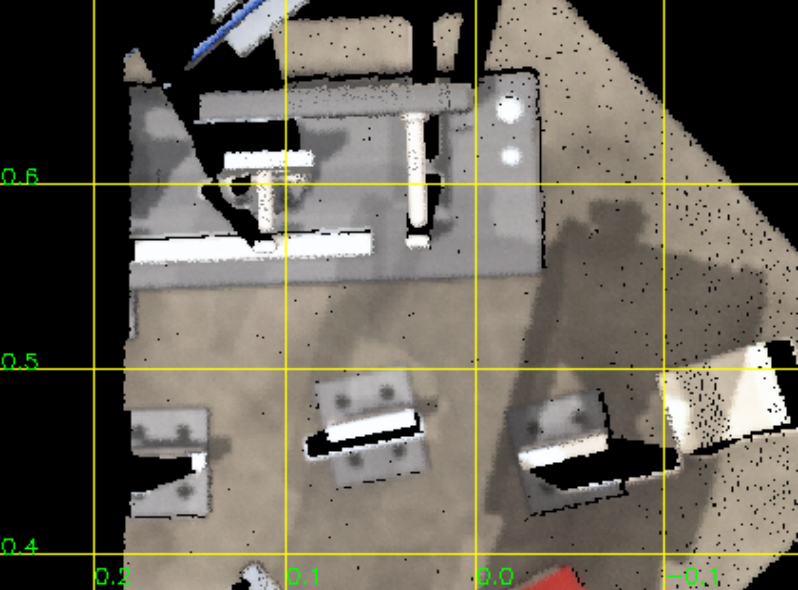

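The wrist view shows the brackets clearly, with the rack's right half at image (370,80). The map is consistent, with the rack turned slightly in yaw. One more look farther left, then fit.

```bash
python3 -m pendant '[{"dx":6,"dy":0,"dz":0,"twist":0},{"dx":12,"dy":0,"dz":0,"twist":0},{"dx":15,"dy":0,"dz":0,"twist":0},{"dx":15,"dy":0,"dz":0,"twist":0},{"dx":15,"dy":0,"dz":0,"twist":0}]' | head -2
cat > fit.py <<'E'
from h import *
def pts(names):
    w=np.concatenate([cloud(load(n)).reshape(-1,3) for n in names]);return w[np.isfinite(w[:,0])]
def box(w,x0,x1,y0,y1,z0,z1):
    return w[(w[:,0]>x0)&(w[:,0]<x1)&(w[:,1]>y0)&(w[:,1]<y1)&(w[:,2]>z0)&(w[:,2]<z1)]
def rect(p):
    (c,wh,a)=cv2.minAreaRect((p[:,:2]*1000).astype(np.float32));return np.round(c,1),np.round(wh,1),round(a,1),np.median(p[:,2]).round(4),len(p)
E
python3 - <<'E'
from fit import *
from top import top
c=cam('wrist');save(c,'w2.png')
top(['w1.png','w2.png'],'top2.png',.33,.70,-.16,.4,.0013)
a=cv2.imread('pics/top2.png');cv2.imwrite('pics/top2.png',cv2.resize(a,(0,0),fx=1.8,fy=1.8))
for ns in(['w1.png'],['w2.png'],['scene0.png','side0.png']):
    w=pts(ns);print(ns,'table z',np.median(box(w,.38,.52,.1,.13,-.02,.02)[:,2]))
    def show(n,*b):
        p=box(w,*b)
        if len(p)>30: print(n,*rect(p))
    show('rail',.63,.68,-.05,.35,.148,.166)
    for y in(.195,.115,.035): show('peg%.3f'%y,.565,.64,y-.02,y+.02,.148,.175)
    for y,x in((.165,.45),(.055,.47),(-.045,.455)):
        show('webtop',x-.04,x+.04,y-.045,y+.045,.132,.148); show('foot',x-.05,x+.05,y-.045,y+.045,.009,.019)
    show('fin/tab',.54,.585,.1,.4,.17,.19); show('fingers',.55,.59,-.05,.4,.16,.17); show('tab',.53,.562,.1,.4,.168,.18)
    show('board',.33,.45,.2,.4,.006,.014); show('strip',.5,.56,.15,.4,.03,.042)
E
```

```text
time: 2.82
eef_pos: [0.4876, 0.1213, 0.4112]
['w1.png'] table z -0.000757323945161037
rail [642.2  73.8] [ 24.3 144.2] 0.5 0.157 2510
peg0.115 [602.5 114.7] [75.2 39.5] 0.7 0.1616 920
peg0.035 [603.2  35.2] [73.5 39.5] 0.0 0.1583 728
webtop [451.  145.4] [8.1 6.9] 0.1 0.1389 78
foot [450.9 160.4] [58.3 41.4] 0.1 0.0133 1106
webtop [470.1  55.1] [ 8.  45.9] 11.8 0.1393 330
foot [470.2  54.9] [58. 50.] 11.9 0.0133 1130
webtop [456.3 -46.2] [ 8.3 46.4] 13.6 0.1393 296
foot [456.3 -46.1] [58.2 50.3] 13.3 0.0134 831
fingers [578.1  71.3] [25.9 90.5] 2.3 0.1645 388
['w2.png'] table z -0.0007219609395074933
rail [655.  114.5] [223.1  49.7] 89.9 0.157 3527
peg0.195 [602.6 194.9] [74.9 39.7] 0.1 0.1593 914
peg0.115 [602.5 114.9] [75.  39.6] 0.1 0.1611 729
peg0.035 [603.3  34.9] [73.4 40. ] 0.2 0.158 572
webtop [450.6 165.5] [ 8.1 45. ] 0.7 0.1392 318
foot [451.  165.2] [48.5 58.3] 89.8 0.0134 911
webtop [470.1  55.3] [ 8.1 46.7] 11.8 0.1391 274
foot [470.1  54.9] [58.4 50.5] 11.5 0.0133 853
webtop [456.2 -45.7] [ 8.4 46.9] 13.6 0.1389 249
foot [456.4 -45.7] [57.9 50.1] 12.9 0.0133 747
fingers
[... 233 characters left out ...]
3] 83.9 0.1567 990
peg0.195 [602.6 195.1] [39.7 74.8] 89.7 0.1587 561
peg0.115 [602.7 116. ] [39.1 74.7] 87.6 0.1582 376
peg0.035 [603.   40.1] [27.2 73.8] 90.0 0.1575 227
webtop [451.6 167.5] [10.9 48.1] 0.3 0.139 173
foot [449.3 166.5] [52.4 58.6] 87.7 0.0132 456
webtop [470.8  56.4] [11.5 48.7] 12.0 0.1386 151
foot [470.9  57. ] [61.3 52.3] 10.0 0.0135 425
webtop [456.8 -44.1] [12.1 47.4] 13.2 0.138 121
foot [458.6 -42.7] [60.9 52.2] 9.7 0.0133 204
fin/tab [552.3 334.6] [37.5 24.2] 89.6 0.1763 362
fingers [574. 191.] [ 31.2 325.2] 2.8 0.1641 377
tab [549.5 334.7] [37.4 24.6] 88.8 0.1752 285
board [395.2 303.6] [163.8  92.8] 86.3 0.0098 4510
strip [538.9 292.1] [ 41.8 136.8] 0.2 0.0352 704
```

View pics/top2.png

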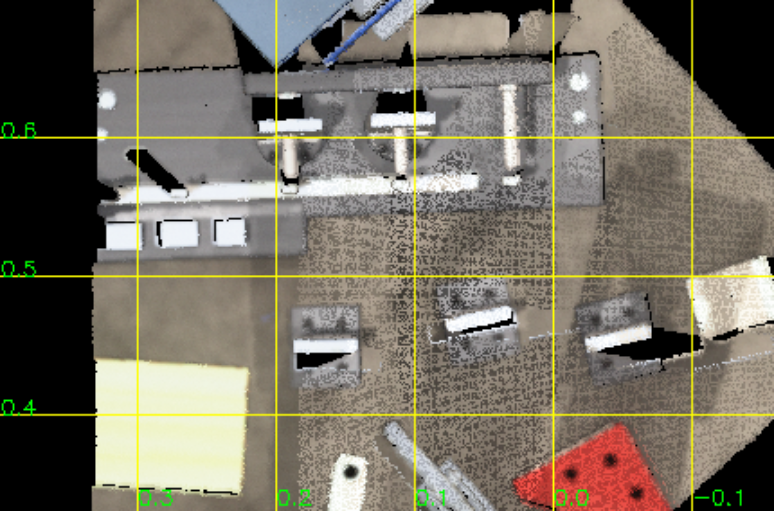

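Run:
```python
from fit import *
w=pts(['w1.png','w2.png']);s=pts(['scene0.png','side0.png'])
for n,q in(('w',w),('s',s)):
    for y0 in(.195,.115,.035):
        for x in(.585,.60,.625,):
            p=box(q,x-.005,x+.005,y0-.012,y0+.012,.145,.172)
            if len(p)>4: print(n,y0,x,np.percentile(p[:,1],[5,50,95]).round(4),p[:,2].max().round(4),len(p))
    p=box(q,.55,.60,-.05,.4,.145,.18)
    for y in np.arange(-.0,.34,.01):
        e=p[(abs(p[:,1]-y)<.005)&(p[:,0]<.574)]
        if len(e)>5: print(n,'finger',round(y,3),np.percentile(e[:,0],[3,97]).round(4),np.percentile(e[:,1],[3,97]).round(4),np.percentile(e[:,2],97).round(4))
    p=box(q,.635,.69,0,.25,.150,.162)
    for y in(.02,.06,.1,.14,.18,.215):
        e=p[abs(p[:,1]-y)<.01]; print(n,'rail',y,np.percentile(e[:,0],[3,50,97]).round(4))
    print('rail y',np.percentile(box(q,.645,.69,-.05,.3,.150,.162)[:,1],[1,99]).round(4))
    p=box(s,.53,.58,.3,.38,.17,.185)
for y in(.32,.33,.34,.35):
    e=p[abs(p[:,1]-y)<.005];h=np.histogram(e[:,0],np.arange(.535,.58,.003));print(y,h[0])
print(h[1].round(3), np.percentile(p[:,1],[2,98]))
for y in (.12,.2):
    e=box(w,.58,.64,y-.03,y+.03,.19,.23); print('post top',rect(e))
print('board',rect(box(np.vstack([w,s]),.33,.46,.2,.4,.006,.014)))
```

```text
w 0.195 0.585 [0.1867 0.1907 0.1947] 0.1665 81
w 0.195 0.6 [0.1857 0.1937 0.2057] 0.1718 190
w 0.115 0.585 [0.1061 0.1101 0.1145] 0.1669 165
w 0.115 0.6 [0.107  0.1111 0.1151] 0.1636 164
w 0.035 0.585 [0.0268 0.0317 0.0349] 0.1668 147
w 0.035 0.6 [0.0277 0.0319 0.0351] 0.1647 140
w 0.035 0.625 [0.0286 0.0327 0.0361] 0.1585 135
w finger 0.03 [0.5667 0.5724] [0.0257 0.0349] 0.1661
w finger 0.04 [0.5669 0.5715] [0.0352 0.0371] 0.1653
w finger 0.1 [0.5654 0.5683] [0.1047 0.1049] 0.163
w finger 0.11 [0.5636 0.5691] [0.1052 0.1145] 0.1664
w finger 0.12 [0.5639 0.5684] [0.1151 0.117 ] 0.165
w finger 0.19 [0.5605 0.5736] [0.1858 0.1948] 0.1662
w finger 0.2 [0.5608 0.5649] [0.1957 0.1959] 0.1657
w finger 0.26 [0.559  0.5621] [0.2645 0.265 ] 0.1645
w finger 0.27 [0.5573 0.5627] [0.2652 0.2744] 0.1661
w finger 0.28 [0.5578 0.5622] [0.2751 0.2765] 0.1656
w rail 0.02 [0.6367 0.6451 0.654 ]
w rail 0.06 [0.6376 0.6439 0.6524]
w rail 0.1 [0.6366 0.6431 0.651 ]
w rail 0.14 [0.6353 0.6419 0.6494]
w rail 0.18 [0.6354 0.6438 0.678 ]
w rail 0.215 [0.6353 0.643  0.6765]
rail y [0.0043 0.2293]
s 0.195 0.58
[... 1031 characters left out ...]
02]
s rail 0.14 [0.6353 0.6412 0.6485]
s rail 0.18 [0.6357 0.6424 0.6493]
s rail 0.215 [0.636  0.6569 0.6779]
rail y [0.0065 0.2354]
0.32 [ 0  6  8 12  0  0  3 10 14 18  0  0  0  0]
0.33 [ 0  8 12 15  0  0  4 15 15 22  0  0  0  0]
0.34 [ 3  7 14 16  0  0  7 15 13 25  0  0  0  0]
0.35 [ 3 13 14  6  0  1  8 32 31 11  0  0  0  0]
[0.535 0.538 0.541 0.544 0.547 0.55  0.553 0.556 0.559 0.562 0.565 0.568
 0.571 0.574 0.577] [0.31835449 0.35198181]
post top (array([613.6, 111.1]), array([ 9.7, 42.3]), 2.3, np.float64(0.2026), 1315)
post top (array([609.2, 191.9]), array([ 9.4, 43.3]), 2.0, np.float64(0.2029), 663)
board (array([395.2, 303.6]), array([163.8,  92.8]), 86.3, np.float64(0.0094), 10056)
```

```bash
python3 -m pendant '[{"dx":5,"dy":1,"dz":0,"twist":0},{"dx":10,"dy":3,"dz":0,"twist":-1},{"dx":15,"dy":5,"dz":3,"twist":-2.3},{"dx":18,"dy":6,"dz":6,"twist":-2.3},{"dx":18,"dy":6,"dz":10,"twist":-2.3},{"dx":18,"dy":6,"dz":10,"twist":-2.3},{"dx":18,"dy":6,"dz":10,"twist":-2.3}]' 50 30| head -2
cat > fin.py <<'E'
from fit import *
import sys
c=cam('wrist');save(c,sys.argv[1])
q=pts([sys.argv[1]]);o=np.array([.590,.1118]);t=np.radians(2.3);M=np.array([[np.cos(t),np.sin(t)],[-np.sin(t),np.cos(t)]])
q[:,:2]=(q[:,:2]-o)@M.T
for nm,z0,z1,x0,x1 in(('fin',.176,.186,-.033,-.012),('tab',.172,.1785,-.056,-.0335)):
    e=box(q,x0,x1,.05,.28,z0,z1); print(nm,len(e)); 
    if len(e)>9: print(np.percentile(e,[2,50,98],axis=0).round(4).tolist())
e=box(q,-.033,-.015,-.12,.19,.1605,.171)
for y in np.arange(-.12,.18,.02):
    f=e[abs(e[:,1]-y)<.01]
    if len(f)>12: print('finger',np.percentile(f,[3,97],axis=0).round(4).tolist())
s=ctrl.get_state();print(s['eef_pos'].round(4),np.round(R.from_quat(s['tcp_rot']).as_matrix()[:2,:2],3).tolist())
E
python3 fin.py w3.png
```

```text
time: 3.75
eef_pos: [0.5484, 0.3019, 0.3132]
fin 481
[[-0.0268, 0.2056, 0.1772], [-0.0231, 0.2235, 0.179], [-0.0192, 0.2394, 0.1805]]
tab 305
[[-0.043, 0.2073, 0.173], [-0.04, 0.2231, 0.1748], [-0.0375, 0.2369, 0.1763]]
finger [[-0.0264, 0.002, 0.1609], [-0.0206, 0.0065, 0.166]]
finger [[-0.0259, 0.0754, 0.1608], [-0.0204, 0.0861, 0.166]]
finger [[-0.0261, 0.1548, 0.1613], [-0.021, 0.1658, 0.166]]
[0.5487 0.3021 0.3142] [[-0.038, 0.999], [0.999, 0.038]]
```

```bash
python3 -m pendant '[{"dx":3.1,"dy":0.2,"dz":2,"twist":0},{"dx":3.1,"dy":0.2,"dz":6,"twist":0},{"dx":3.1,"dy":0.2,"dz":10,"twist":0},{"dx":3.1,"dy":0.2,"dz":13,"twist":0},{"dx":3.1,"dy":0.2,"dz":15,"twist":0},{"dx":3.1,"dy":0.2,"dz":16.5,"twist":0},{"dx":3.1,"dy":0.2,"dz":17.5,"twist":0},{"dx":3.1,"dy":0.4,"dz":17.6,"twist":0},{"dx":3.1,"dy":0.5,"dz":17.6,"twist":0},{"dx":3.1,"dy":0.5,"dz":17.6,"twist":0}]' 50 40
python3 -m pendant '[{"dx":0,"dy":0,"dz":0,"twist":0},{"dx":0,"dy":0,"dz":0,"twist":0},{"dx":0,"dy":0,"dz":0,"twist":0},{"dx":0,"dy":0,"dz":0,"twist":0},{"dx":0,"dy":0,"dz":0,"twist":0},{"dx":0,"dy":0,"dz":0,"twist":0}]' 0 40
```

```text
time: 5.05
eef_pos: [0.5518, 0.3343, 0.1363]
tcp_rot: [0.693, 0.721, 0.001, 0.0]
contact_force: [0.2, 0.5, -0.7]
opening: 0.498
finger_force: 0.0
time: 5.8
eef_pos: [0.5518, 0.3343, 0.1362]
tcp_rot: [0.693, 0.721, 0.001, 0.0]
contact_force: [3.3, 1.2, 5.2]
opening: 0.23
finger_force: 46.2
```

```bash
python3 -m pendant '[{"dx":-0.5,"dy":0,"dz":0,"twist":0},{"dx":-1,"dy":0,"dz":0,"twist":0},{"dx":-1.5,"dy":0,"dz":0,"twist":0},{"dx":-2,"dy":0,"dz":0,"twist":0},{"dx":-2.5,"dy":0,"dz":0,"twist":0},{"dx":-3,"dy":0,"dz":0,"twist":0},{"dx":-3.5,"dy":0,"dz":0,"twist":0},{"dx":-4,"dy":0,"dz":0,"twist":0},{"dx":-4,"dy":0,"dz":0,"twist":0},{"dx":-4,"dy":0,"dz":0,"twist":0}]'
python3 -m pendant '[{"dx":0,"dy":-0.2,"dz":0,"twist":0},{"dx":0,"dy":-0.3,"dz":0,"twist":0},{"dx":0,"dy":-0.3,"dz":0,"twist":0},{"dx":0,"dy":-0.3,"dz":0,"twist":0},{"dx":0,"dy":-0.3,"dz":-5,"twist":0},{"dx":0,"dy":-0.3,"dz":-10,"twist":0},{"dx":0,"dy":-0.3,"dz":-16,"twist":0},{"dx":0,"dy":-0.3,"dz":-18,"twist":0},{"dx":0,"dy":-0.3,"dz":-18,"twist":0},{"dx":0,"dy":-0.3,"dz":-18,"twist":0}]' 50 30
python3 fin.py w4.png
```

```text
time: 7.05
eef_pos: [0.5534, 0.2936, 0.1362]
tcp_rot: [0.693, 0.721, 0.0, 0.001]
contact_force: [3.8, -1.3, 5.6]
opening: 0.226
finger_force: 46.3
time: 8.3
eef_pos: [0.5488, 0.2936, 0.3122]
tcp_rot: [0.693, 0.721, -0.002, -0.001]
contact_force: [0.0, -0.2, -0.1]
opening: 0.496
finger_force: 0.0
fin 437
[[-0.0267, 0.1648, 0.177], [-0.023, 0.1822, 0.1791], [-0.0194, 0.1988, 0.1804]]
tab 268
[[-0.0427, 0.1669, 0.1735], [-0.0402, 0.1821, 0.1749], [-0.0378, 0.1968, 0.1764]]
finger [[-0.0263, 0.0349, 0.1617], [-0.0207, 0.0453, 0.1659]]
finger [[-0.026, 0.1144, 0.1618], [-0.0207, 0.1253, 0.1662]]
[0.5487 0.2936 0.3118] [[-0.04, 0.999], [0.999, 0.04]]
```

Run:
```python
from fit import *
for n in('w4.png','w2.png'):
    w=pts([n])
    for y in(.192,.112):
        e=box(w,.58,.64,y-.035,y+.035,.1985,.21)
        if len(e)>10: print(n,rect(e))
s=ctrl.get_state()
```

```text
w2.png (array([609.4, 190.6]), array([ 9.1, 45.7]), 1.8, np.float64(0.2032), 532)
w2.png (array([613.7, 109.1]), array([ 9.1, 45.9]), 1.8, np.float64(0.203), 440)
```

```bash
python3 -m pendant '[{"dx":-5,"dy":2.8,"dz":0,"twist":0},{"dx":-10.5,"dy":5.7,"dz":0,"twist":0},{"dx":-10.5,"dy":5.7,"dz":4,"twist":0},{"dx":-10.5,"dy":5.7,"dz":8,"twist":0},{"dx":-10.5,"dy":5.7,"dz":10.5,"twist":0},{"dx":-10.5,"dy":5.7,"dz":12.5,"twist":0},{"dx":-10.5,"dy":5.7,"dz":13.8,"twist":0},{"dx":-10.5,"dy":5.7,"dz":13.8,"twist":0},{"dx":-10.5,"dy":5.7,"dz":13.8,"twist":0}]' 40 50
python3 -m pendant '[{"dx":0,"dy":0,"dz":0,"twist":0},{"dx":0,"dy":0,"dz":0,"twist":0},{"dx":0,"dy":0,"dz":0,"twist":0},{"dx":0,"dy":0,"dz":0,"twist":0},{"dx":0,"dy":0,"dz":0,"twist":0},{"dx":0,"dy":0,"dz":0,"twist":0}]' 0 60
```

```text
time: 9.48
eef_pos: [0.6116, 0.1916, 0.1786]
tcp_rot: [0.693, 0.721, 0.001, 0.001]
contact_force: [1.0, 0.1, 0.7]
opening: 0.399
finger_force: 0.0
time: 10.22
eef_pos: [0.6119, 0.1915, 0.1783]
tcp_rot: [0.693, 0.721, 0.001, 0.001]
contact_force: [4.2, 0.8, 3.2]
opening: 0.077
finger_force: 60.3
```

```bash
python3 -m pendant '[{"dx":0,"dy":0,"dz":-0.4,"twist":0},{"dx":0,"dy":0,"dz":-0.7,"twist":0},{"dx":0,"dy":-0.5,"dz":-0.8,"twist":0},{"dx":0,"dy":-1.2,"dz":-0.95,"twist":0},{"dx":0,"dy":-2,"dz":-1.1,"twist":0},{"dx":0,"dy":-3,"dz":-1.3,"twist":0},{"dx":0,"dy":-4,"dz":-1.5,"twist":0},{"dx":0,"dy":-5,"dz":-1.7,"twist":0},{"dx":0,"dy":-5.5,"dz":-3,"twist":0},{"dx":0,"dy":-5.5,"dz":-4,"twist":0}]'
python3 - <<'E'
from fit import *
w=pts(['scene0.png','side0.png']);e=box(w,.3,.6,.36,.5,.1,.5)
for x in np.arange(.3,.6,.04):
    f=e[abs(e[:,0]-x)<.02]
    if len(f): print(x.round(2),f.min(0).round(3),f.max(0).round(3))
s=ctrl.get_state();print(s['eef_pos'],to_tool(np.array([.3965,.337,.3])-s['eef_pos']))
E
```

```text
time: 11.48
eef_pos: [0.5562, 0.1893, 0.2189]
tcp_rot: [0.693, 0.721, 0.001, 0.001]
contact_force: [0.7, -0.0, -4.6]
opening: 0.084
finger_force: 59.1
0.3 [0.3   0.446 0.406] [0.311 0.454 0.409]
0.34 [0.321 0.434 0.196] [0.36  0.5   0.423]
0.38 [0.36  0.439 0.201] [0.4   0.5   0.411]
0.42 [0.4   0.467 0.285] [0.412 0.5   0.372]
[0.55616898 0.18927213 0.21894703] [ 15.4033012  -15.34518434  -8.13243736]
```

```bash
python3 -m pendant '[{"dx":0,"dy":-1,"dz":-3,"twist":0},{"dx":0,"dy":-3,"dz":-6,"twist":0},{"dx":3,"dy":-6,"dz":-7,"twist":5},{"dx":6,"dy":-9,"dz":-7,"twist":15},{"dx":9,"dy":-12,"dz":-7,"twist":25},{"dx":12,"dy":-15,"dz":-7,"twist":35},{"dx":15.1,"dy":-15.4,"dz":-7,"twist":40},{"dx":15.1,"dy":-15.4,"dz":-7,"twist":40},{"dx":15.1,"dy":-15.4,"dz":-7,"twist":40}]'
python3 - <<'E'
from h import *
s=ctrl.get_state();print(s['eef_pos'],to_tool(np.array([.3965,.334,.127])-s['eef_pos']))
c=cam('side');save(c,'s1.png',(180,120,560,420),1.5)
E
```

```text
time: 12.6
eef_pos: [0.3964, 0.3338, 0.288]
tcp_rot: [0.897, 0.441, 0.001, 0.0]
contact_force: [0.3, -0.3, -4.5]
opening: 0.081
finger_force: 59.2
[0.39643208 0.33377443 0.28803652] [ 1.14028012e-02 -2.43983131e-02  1.61036464e+01]
```

View pics/s1.png

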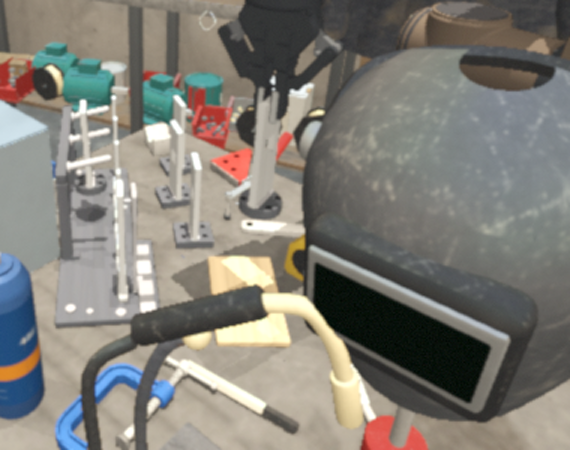

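Post held upright above the board (board at (245,300) in the crop). Lowering.

```bash
python3 -m pendant '[{"dx":0,"dy":0,"dz":4,"twist":0},{"dx":0,"dy":0,"dz":8,"twist":0},{"dx":0,"dy":0,"dz":12,"twist":0},{"dx":0,"dy":0,"dz":14,"twist":0},{"dx":0,"dy":0,"dz":15.2,"twist":0},{"dx":0,"dy":0,"dz":15.7,"twist":0},{"dx":0,"dy":0,"dz":15.7,"twist":0},{"dx":0,"dy":0,"dz":15.7,"twist":0}]'
python3 -m pendant '[{"dx":0,"dy":0,"dz":0.2,"twist":0},{"dx":0,"dy":0,"dz":0.2,"twist":0}]'
python3 -m pendant '[{"dx":0,"dy":0,"dz":0.2,"twist":0},{"dx":0,"dy":0,"dz":0.2,"twist":0}]'
```

```text
time: 13.65
eef_pos: [0.3968, 0.3343, 0.1316]
tcp_rot: [0.898, 0.441, 0.001, -0.0]
contact_force: [-0.1, 0.6, -4.1]
opening: 0.081
finger_force: 59.1
time: 13.9
eef_pos: [0.396, 0.3339, 0.1285]
tcp_rot: [0.898, 0.441, 0.0, 0.0]
contact_force: [-0.1, 0.8, -5.5]
opening: 0.078
finger_force: 59.2
time: 14.15
eef_pos: [0.3958, 0.3338, 0.1261]
tcp_rot: [0.898, 0.441, -0.0, 0.0]
contact_force: [0.0, 0.3, -5.3]
opening: 0.08
finger_force: 59.2
```

```bash
for i in 1 2; do python3 -m pendant '[{"dx":0,"dy":0,"dz":0.1,"twist":0},{"dx":0,"dy":0,"dz":0.1,"twist":0}]' | sed -n '2p;4p'; done
```

```text
eef_pos: [0.396, 0.3339, 0.1253]
contact_force: [-0.0, 0.3, -4.8]
eef_pos: [0.3963, 0.3341, 0.1252]
contact_force: [-1.7, -0.5, 1.1]
```

```bash
python3 -m pendant '[{"dx":0,"dy":0,"dz":0.05,"twist":0},{"dx":0,"dy":0,"dz":0.05,"twist":0},{"dx":0,"dy":0,"dz":0,"twist":0},{"dx":0,"dy":0,"dz":-2,"twist":0},{"dx":0,"dy":0,"dz":-5,"twist":0},{"dx":0,"dy":0,"dz":-10,"twist":0},{"dx":0,"dy":0,"dz":-16,"twist":0},{"dx":0,"dy":0,"dz":-18,"twist":-10},{"dx":0,"dy":0,"dz":-18,"twist":-20},{"dx":0,"dy":0,"dz":-18,"twist":-30}]' 40
python3 -m pendant '[{"dx":0,"dy":0,"dz":0,"twist":-10}]' - | sed -n 2,3p
python3 - <<'E'
from h import *
s=ctrl.get_state();print(s['eef_pos'],R.from_quat(s['tcp_rot']).as_euler('zyx',degrees=True),to_tool(np.array([.6145,.1105,.178])-s['eef_pos']))
E
```

```text
time: 15.9
eef_pos: [0.3963, 0.334, 0.3051]
tcp_rot: [0.751, 0.66, 0.001, 0.0]
contact_force: [-0.3, 0.7, -0.2]
opening: 0.403
finger_force: 0.0
eef_pos: [0.3961, 0.3339, 0.3046]
tcp_rot: [0.691, 0.723, 0.0, 0.0]
[0.39610965 0.33390048 0.30456857] [-9.26202414e+01  3.61049239e-02 -1.79982811e+02] [-23.31850953  20.78676511  12.66391325]
```

```bash
python3 -m pendant '[{"dx":-5,"dy":4,"dz":0,"twist":0},{"dx":-9,"dy":8,"dz":0,"twist":0},{"dx":-13,"dy":12,"dz":0,"twist":0},{"dx":-17,"dy":16,"dz":0,"twist":0},{"dx":-21,"dy":19,"dz":0,"twist":0},{"dx":-23.3,"dy":20.8,"dz":2,"twist":0},{"dx":-23.3,"dy":20.8,"dz":6,"twist":0},{"dx":-23.3,"dy":20.8,"dz":9,"twist":0},{"dx":-23.3,"dy":20.8,"dz":11.5,"twist":0},{"dx":-23.3,"dy":20.8,"dz":12.9,"twist":0}]' 40 60 |sed -n '2p;4p'
python3 -m pendant '[{"dx":0,"dy":0,"dz":0,"twist":0},{"dx":0,"dy":0,"dz":0,"twist":0}]' 40 | sed -n '2p;4p'
python3 -m pendant '[{"dx":0,"dy":0,"dz":0,"twist":0},{"dx":0,"dy":0,"dz":0,"twist":0},{"dx":0,"dy":0,"dz":0,"twist":0},{"dx":0,"dy":0,"dz":0,"twist":0},{"dx":0,"dy":0,"dz":0,"twist":0},{"dx":0,"dy":0,"dz":0,"twist":0}]' 0 60
```

```text
eef_pos: [0.6125, 0.1093, 0.1736]
contact_force: [1.1, -0.7, 1.0]
eef_pos: [0.614, 0.1094, 0.1768]
contact_force: [-1.1, 0.5, 0.7]
time: 18.27
eef_pos: [0.6143, 0.1094, 0.1765]
tcp_rot: [0.693, 0.721, 0.001, 0.001]
contact_force: [3.6, -0.0, 5.2]
opening: 0.079
finger_force: 61.0
```

```bash
python3 -m pendant '[{"dx":0,"dy":0,"dz":-0.4,"twist":0},{"dx":0,"dy":0,"dz":-0.7,"twist":0},{"dx":0,"dy":-0.5,"dz":-0.8,"twist":0},{"dx":0,"dy":-1.2,"dz":-0.95,"twist":0},{"dx":0,"dy":-2,"dz":-1.1,"twist":0},{"dx":0,"dy":-3,"dz":-1.3,"twist":0},{"dx":0,"dy":-4,"dz":-1.5,"twist":0},{"dx":0,"dy":-5,"dz":-1.7,"twist":0},{"dx":0,"dy":-6,"dz":-3,"twist":0},{"dx":0,"dy":-6,"dz":-4,"twist":0}]'
python3 -m pendant '[{"dx":0,"dy":0,"dz":-5,"twist":0},{"dx":0,"dy":-1,"dz":-9,"twist":0},{"dx":3,"dy":-4,"dz":-9,"twist":0},{"dx":6,"dy":-7,"dz":-9,"twist":5},{"dx":9,"dy":-10,"dz":-9,"twist":10},{"dx":12,"dy":-13,"dz":-9,"twist":20},{"dx":14,"dy":-15,"dz":-9,"twist":25},{"dx":14,"dy":-15,"dz":-9,"twist":25},{"dx":14,"dy":-15,"dz":-9,"twist":25}]'
python3 - <<'E'
from h import *
s=ctrl.get_state();print(s['eef_pos'],to_tool(np.array([.392,.263,.128])-s['eef_pos']))
E
```

```text
time: 19.52
eef_pos: [0.553, 0.1071, 0.2168]
tcp_rot: [0.693, 0.721, 0.001, 0.0]
contact_force: [0.5, 0.3, -4.3]
opening: 0.078
finger_force: 59.5
time: 20.65
eef_pos: [0.3984, 0.2408, 0.3062]
tcp_rot: [0.832, 0.554, 0.001, 0.001]
contact_force: [0.1, -0.4, -5.1]
opening: 0.084
finger_force: 59.6
[0.39835636 0.24076595 0.30623894] [ 1.79075309 -1.47807359 17.82266165]
```

```bash
python3 -m pendant '[{"dx":1.8,"dy":-1.5,"dz":2,"twist":0},{"dx":1.8,"dy":-1.5,"dz":7,"twist":0},{"dx":1.8,"dy":-1.5,"dz":12,"twist":0},{"dx":1.8,"dy":-1.5,"dz":15,"twist":0},{"dx":1.8,"dy":-1.5,"dz":17,"twist":0},{"dx":1.8,"dy":-1.5,"dz":17.8,"twist":0},{"dx":1.8,"dy":-1.5,"dz":17.8,"twist":0},{"dx":1.8,"dy":-1.5,"dz":17.8,"twist":0}]' |sed -n '2p;4p'
for i in 1 2 3 4; do python3 -m pendant '[{"dx":0,"dy":0,"dz":0.1,"twist":0},{"dx":0,"dy":0,"dz":0.1,"twist":0}]' | sed -n '2p;4p'; done
```

```text
eef_pos: [0.3921, 0.2635, 0.1287]
contact_force: [-0.2, -0.2, -4.5]
eef_pos: [0.3911, 0.2634, 0.1269]
contact_force: [-0.2, -0.5, -4.2]
eef_pos: [0.3907, 0.2633, 0.1253]
contact_force: [0.6, 0.1, -4.5]
eef_pos: [0.3908, 0.2632, 0.1242]
contact_force: [0.1, 0.6, -5.0]
eef_pos: [0.391, 0.2633, 0.1236]
contact_force: [0.2, 0.4, -2.6]
```

Touching. Release, rise, and re-measure brackets and posts.

```bash
python3 -m pendant '[{"dx":0,"dy":0,"dz":0.1,"twist":0},{"dx":0,"dy":0,"dz":0.1,"twist":0},{"dx":0,"dy":0,"dz":0.1,"twist":0}]' |sed -n '2p;4p'
python3 -m pendant '[{"dx":0,"dy":0,"dz":0,"twist":0},{"dx":0,"dy":0,"dz":0,"twist":0},{"dx":0,"dy":0,"dz":-1,"twist":0},{"dx":0,"dy":0,"dz":-4,"twist":0},{"dx":0,"dy":0,"dz":-10,"twist":0},{"dx":0,"dy":0,"dz":-16,"twist":0},{"dx":0,"dy":0,"dz":-22,"twist":-10},{"dx":0,"dy":0,"dz":-26,"twist":-20},{"dx":0,"dy":0,"dz":-26,"twist":-27.3}]' 40 | head -3
python3 -m pendant '[{"dx":-5,"dy":1,"dz":0,"twist":0},{"dx":-10,"dy":4,"dz":0,"twist":0},{"dx":-15,"dy":6,"dz":0,"twist":0},{"dx":-17,"dy":8,"dz":0,"twist":0},{"dx":-17,"dy":8,"dz":0,"twist":0},{"dx":-17,"dy":8,"dz":0,"twist":0}]' 40 | head -3
cat > br.py <<'E'
from fit import *
import sys
c=cam('wrist');save(c,sys.argv[1])
w=pts([sys.argv[1]])
m=box(w,.3,.54,-.2,.4,.132,.155)
# cluster
im=np.zeros((250,620),np.uint8);r=((m[:,0]-.3)*1000).astype(int);q=((m[:,1]+.2)*1000).astype(int);im[r,q]=1
im=cv2.dilate(im,np.ones((7,7)));n,l=cv2.connectedComponents(im);L=l[r,q]
for k in range(1,n):
    if (L==k).sum()>40: print('web',*rect(m[L==k]))
s=ctrl.get_state();print(s['eef_pos'].round(4),R.from_quat(s['tcp_rot']).as_euler('zyx',degrees=True)[0])
E
python3 br.py w5.png
```

```text
eef_pos: [0.3914, 0.2636, 0.1234]
contact_force: [-1.1, -0.3, 5.9]
time: 24.15
eef_pos: [0.3921, 0.2638, 0.3883]
tcp_rot: [0.677, 0.736, 0.005, 0.002]
time: 24.9
eef_pos: [0.4838, 0.1007, 0.3826]
tcp_rot: [0.678, 0.735, 0.0, -0.0]
web [387.6 254.9] [23.7  9.1] 67.6 0.1482 330
web [450.6 165.2] [ 8.1 45.8] 0.9 0.1392 379
web [456.1 -45.8] [ 8.4 46.6] 13.2 0.1392 282
web [470.   55.1] [ 8.1 46. ] 11.7 0.1392 309
[0.4837 0.101  0.3827] -94.65192342155527
```

Run:
```python
from h import *
s=ctrl.get_state();print(to_tool(np.array([.4562,-.0458,.113])-s['eef_pos']))
```

```text
[-14.41650836  -3.93910155  26.9625274 ]
```

```bash
python3 -m pendant '[{"dx":-5,"dy":-1,"dz":0,"twist":-3},{"dx":-10,"dy":-3,"dz":2,"twist":-8.7},{"dx":-14.4,"dy":-3.9,"dz":7,"twist":-8.7},{"dx":-14.4,"dy":-3.9,"dz":12,"twist":-8.7},{"dx":-14.4,"dy":-3.9,"dz":17,"twist":-8.7},{"dx":-14.4,"dy":-3.9,"dz":21,"twist":-8.7},{"dx":-14.4,"dy":-3.9,"dz":24,"twist":-8.7},{"dx":-14.4,"dy":-3.9,"dz":26,"twist":-8.7},{"dx":-14.4,"dy":-3.9,"dz":26.9,"twist":-8.7},{"dx":-14.4,"dy":-3.9,"dz":26.9,"twist":-8.7}]' 40 | sed -n '2,4p'
python3 -m pendant '[{"dx":0,"dy":0,"dz":0,"twist":0},{"dx":0,"dy":0,"dz":0,"twist":0},{"dx":0,"dy":0,"dz":0,"twist":0},{"dx":0,"dy":0,"dz":0,"twist":0},{"dx":0,"dy":0,"dz":0,"twist":0},{"dx":0,"dy":0,"dz":0,"twist":0},{"dx":0,"dy":0,"dz":-0.5,"twist":0}]' 0 60
```

```text
eef_pos: [0.4568, -0.0458, 0.1134]
tcp_rot: [0.62, 0.785, -0.0, -0.0]
contact_force: [0.3, -0.0, -0.5]
time: 27.08
eef_pos: [0.4559, -0.0461, 0.1172]
tcp_rot: [0.621, 0.784, -0.0, -0.001]
contact_force: [-0.7, -0.1, -5.2]
opening: 0.08
finger_force: 58.8
```

```bash
cat > go.py <<'E'
from h import *
import sys
# rack x,y,z -> tool shift
def rk(x,y,z,o=(.5905,.1112),t=np.radians(2.3)): return np.array([o[0]+x*np.cos(t)-y*np.sin(t),o[1]+x*np.sin(t)+y*np.cos(t),z])
if __name__=='__main__':
    a=list(map(float,sys.argv[2:5]));g=rk(*a) if sys.argv[1]=='r' else np.array(a)
    s=ctrl.get_state();d=to_tool(g-s['eef_pos']);yaw=90-R.from_quat(s['tcp_rot']).as_euler('zyx',degrees=True)[0]-180
    print('shift',d.round(2),'yaw rel',round(yaw,2),'pos',s['eef_pos'].round(4),'F',s['contact_force'].round(1),'op',s['opening'].round(3),'t',s['time'].round(1))
E
python3 -m pendant '[{"dx":0,"dy":0,"dz":-3,"twist":0},{"dx":0,"dy":0,"dz":-8,"twist":0},{"dx":0,"dy":0,"dz":-14,"twist":0},{"dx":0,"dy":0,"dz":-17,"twist":5},{"dx":0,"dy":0,"dz":-17,"twist":11},{"dx":0,"dy":0,"dz":-17,"twist":11},{"dx":0,"dy":0,"dz":-17,"twist":11}]' | sed -n '3p;5,6p'
python3 go.py r -.065 -.08 .191
```

```text
tcp_rot: [0.692, 0.722, -0.001, -0.001]
opening: 0.081
finger_force: 59.1Traceback (most recent call last):
  File "go.py", line 8, in <module>
    print('shift',d.round(2),'yaw rel',round(yaw,2),'pos',s['eef_pos'].round(4),'F',s['contact_force'].round(1),'op',s['opening'].round(3),'t',s['time'].round(1))
                                                                                                                     ^^^^^^^^^^^^^^^^^^
AttributeError: 'float' object has no attribute 'round'
```

```bash
sed -i "s/s\['opening'\].round(3)/round(float(s['opening']),3)/;s/s\['time'\].round(1)/round(float(s['time']),1)/" go.py; python3 go.py r -.065 -.08 .191
```

```text
shift [7.16 7.6  9.54] yaw rel 2.37 pos [ 0.4561 -0.0462  0.2865] F [-0.5 -0.2 -4.7] op 0.081 t 27.9
```

```bash
python3 -m pendant '[{"dx":2.5,"dy":3,"dz":0,"twist":0},{"dx":5,"dy":5.5,"dz":0,"twist":0},{"dx":7.2,"dy":7.6,"dz":0,"twist":0},{"dx":7.2,"dy":7.6,"dz":4,"twist":0},{"dx":7.2,"dy":7.6,"dz":7,"twist":0},{"dx":7.2,"dy":7.6,"dz":9,"twist":0},{"dx":7.2,"dy":7.6,"dz":9.5,"twist":0},{"dx":7.2,"dy":7.6,"dz":9.5,"twist":0},{"dx":7.2,"dy":7.6,"dz":9.5,"twist":0}]' | sed -n '5,6p'
python3 go.py r -.065 -.08 .191
python3 - <<'E'
from h import *
a=cam('scene');b=cam('side');save(b,'s2.png',(180,140,380,340),1);save(a,'a2.png',(200,150,400,350),1)
cv2.imwrite('pics/ab2.png',cv2.resize(np.hstack([cv2.imread('pics/a2.png'),cv2.imread('pics/s2.png')]),(800,400),interpolation=cv2.INTER_CUBIC))
E
```

```text
opening: 0.081
finger_force: 59.3
shift [ 0.03 -0.2   0.37] yaw rel 2.3 pos [0.5308 0.0284 0.1947] F [-0.5  0.  -4.8] op 0.081 t 29.1
```

View pics/ab2.png

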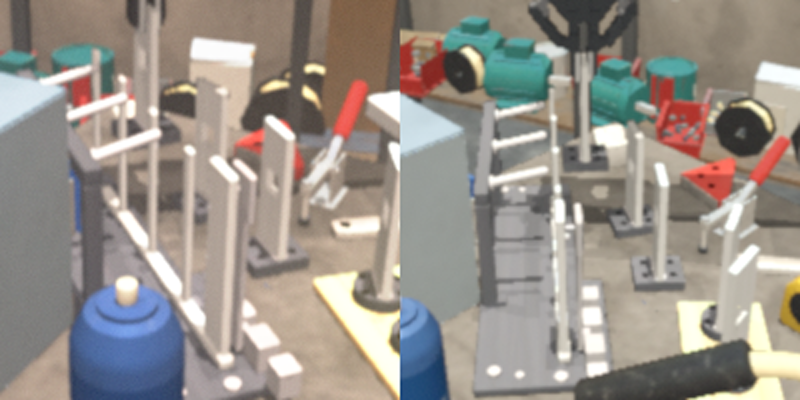

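Both posts stand on the board (right part of the crop), and the bracket faces the right peg. Inserting.

```bash
python3 -m pendant '[{"dx":0,"dy":0.5,"dz":0.35,"twist":0},{"dx":0,"dy":1.5,"dz":0.35,"twist":0},{"dx":0,"dy":2.5,"dz":0.35,"twist":0},{"dx":0,"dy":3.5,"dz":0.35,"twist":0},{"dx":0,"dy":4.5,"dz":0.35,"twist":0},{"dx":0,"dy":5,"dz":0.4,"twist":0},{"dx":0,"dy":5.5,"dz":0.5,"twist":0},{"dx":0,"dy":5.5,"dz":0.5,"twist":0}]' | sed -n '4,6p'
python3 go.py r .018 -.08 .1837
```

```text
contact_force: [-0.0, 1.6, -6.2]
opening: 0.077
finger_force: 59.3
shift [0.02 2.68 0.44] yaw rel 2.29 pos [0.5849 0.0307 0.1881] F [-0.   1.6 -6.2] op 0.077 t 30.2
```

```bash
python3 -m pendant '[{"dx":0,"dy":0.7,"dz":0.05,"twist":0},{"dx":0,"dy":1.4,"dz":0.2,"twist":0},{"dx":0,"dy":2.0,"dz":0.3,"twist":0},{"dx":0,"dy":2.6,"dz":0.4,"twist":0},{"dx":0,"dy":2.6,"dz":0.4,"twist":0}]' | sed -n '4,6p'
python3 go.py r .018 -.08 .177
python3 -m pendant '[{"dx":0,"dy":0,"dz":0.3,"twist":0},{"dx":0,"dy":0,"dz":0.5,"twist":0},{"dx":0,"dy":0,"dz":0.5,"twist":0}]' | sed -n '4,6p'
python3 go.py r .018 -.08 .177
```

```text
contact_force: [-1.8, 0.2, -3.4]
opening: 0.081
finger_force: 59.5
shift [0.01 0.12 0.69] yaw rel 2.29 pos [0.6105 0.0318 0.1839] F [-1.8  0.2 -3.4] op 0.081 t 30.8
contact_force: [-3.6, -0.9, -1.5]
opening: 0.083
finger_force: 59.8
shift [0.02 0.12 0.25] yaw rel 2.29 pos [0.6105 0.0318 0.1795] F [-3.6 -0.9 -1.5] op 0.083 t 31.2
```

```bash
for i in 1 2; do python3 -m pendant '[{"dx":0,"dy":0,"dz":0.1,"twist":0},{"dx":0,"dy":0,"dz":0.1,"twist":0}]' | sed -n '2p;4p'; done
```

```text
eef_pos: [0.6107, 0.0318, 0.1794]
contact_force: [-5.4, -0.9, 1.9]
eef_pos: [0.6108, 0.0318, 0.1793]
contact_force: [-6.2, -0.3, 4.3]
```

```bash
python3 -m pendant '[{"dx":0,"dy":0,"dz":0,"twist":0},{"dx":0,"dy":0,"dz":0,"twist":0},{"dx":0,"dy":0,"dz":0,"twist":0},{"dx":0,"dy":0,"dz":-1,"twist":0},{"dx":0,"dy":0,"dz":-3,"twist":0},{"dx":0,"dy":0,"dz":-8,"twist":0},{"dx":0,"dy":0,"dz":-14,"twist":0},{"dx":3,"dy":-4,"dz":-20,"twist":0},{"dx":6,"dy":-8,"dz":-20,"twist":0},{"dx":7,"dy":-12.5,"dz":-20,"twist":0}]' 40 | sed -n '2,4p'
python3 -m pendant '[{"dx":0,"dy":0,"dz":0,"twist":0},{"dx":0,"dy":0,"dz":0,"twist":0}]' | sed -n '2p'
python3 br.py w6.png
python3 - <<'E'
from fit import *
w=pts(['w6.png'])
for y in(.192,.112,.032):
    e=box(w,.57,.64,y-.035,y+.035,.1985,.21)
    if len(e)>10: print(rect(e))
E
```

```text
eef_pos: [0.4824, 0.098, 0.3817]
tcp_rot: [0.692, 0.722, 0.003, 0.002]
contact_force: [-0.0, 0.3, 0.6]
eef_pos: [0.4837, 0.0966, 0.3787]
web [387.7 253.8] [21.9  8.8] 65.2 0.1482 307
web [450.8 165.3] [ 7.8 46. ] 0.6 0.1392 396
web [470.1  55.2] [ 8.  45.9] 11.7 0.1392 320
[0.484  0.0964 0.3782] -92.26415437789193
(array([612.2,  33.3]), array([ 9.3, 46. ]), 2.0, np.float64(0.2037), 496)
```

```bash
python3 go.py w .4701 .0552 .113
```

```text
shift [-4.06 -1.59 26.51] yaw rel 2.26 pos [0.484  0.0964 0.3782] F [0.  0.3 0.5] op 0.396 t 33.2
```

```bash
python3 -m pendant '[{"dx":-3,"dy":-1,"dz":3,"twist":-5},{"dx":-4.1,"dy":-1.6,"dz":8,"twist":-9.4},{"dx":-4.1,"dy":-1.6,"dz":14,"twist":-9.4},{"dx":-4.1,"dy":-1.6,"dz":19,"twist":-9.4},{"dx":-4.1,"dy":-1.6,"dz":22.5,"twist":-9.4},{"dx":-4.1,"dy":-1.6,"dz":25,"twist":-9.4},{"dx":-4.1,"dy":-1.6,"dz":26.5,"twist":-9.4},{"dx":-4.1,"dy":-1.6,"dz":26.5,"twist":-9.4},{"dx":-4.1,"dy":-1.6,"dz":26.5,"twist":-9.4}]' 40 | sed -n '2,4p'
python3 -m pendant '[{"dx":0,"dy":0,"dz":0,"twist":0},{"dx":0,"dy":0,"dz":0,"twist":0},{"dx":0,"dy":0,"dz":0,"twist":0},{"dx":0,"dy":0,"dz":0,"twist":0},{"dx":0,"dy":0,"dz":0,"twist":0},{"dx":0,"dy":0,"dz":0,"twist":0},{"dx":0,"dy":0,"dz":-0.5,"twist":0}]' 0 60
```

```text
eef_pos: [0.47, 0.0549, 0.1134]
tcp_rot: [0.632, 0.775, 0.001, 0.001]
contact_force: [0.9, -0.4, -0.4]
time: 35.22
eef_pos: [0.4672, 0.0553, 0.116]
tcp_rot: [0.631, 0.775, -0.001, -0.002]
contact_force: [-0.1, 0.6, -4.4]
opening: 0.079
finger_force: 60.6
```

```bash
python3 -m pendant '[{"dx":0,"dy":0,"dz":-3,"twist":0},{"dx":0,"dy":0,"dz":-8,"twist":0},{"dx":0,"dy":0,"dz":-14,"twist":0},{"dx":0,"dy":0,"dz":-17,"twist":5},{"dx":0,"dy":0,"dz":-17,"twist":9.4},{"dx":0,"dy":0,"dz":-17,"twist":9.4},{"dx":0,"dy":0,"dz":-17,"twist":9.4}]' | sed -n '5,6p'
python3 go.py r -.065 0 .191
```

```text
opening: 0.08
finger_force: 60.6
shift [5.09 6.04 9.4 ] yaw rel 2.36 pos [0.4677 0.0552 0.2853] F [-1.   0.4 -3.9] op 0.08 t 36.1
```

```bash
python3 -m pendant '[{"dx":2.5,"dy":3,"dz":0,"twist":0},{"dx":5.1,"dy":5.5,"dz":0,"twist":0},{"dx":5.1,"dy":6,"dz":1,"twist":0},{"dx":5.1,"dy":6,"dz":4,"twist":0},{"dx":5.1,"dy":6,"dz":7,"twist":0},{"dx":5.1,"dy":6,"dz":9,"twist":0},{"dx":5.1,"dy":6,"dz":9.7,"twist":0},{"dx":5.1,"dy":6,"dz":9.7,"twist":0},{"dx":5.1,"dy":6,"dz":9.7,"twist":0}]' | sed -n '5,6p'
python3 go.py r -.065 0 .191
```

```text
opening: 0.074
finger_force: 60.6
shift [ 0.03 -0.18  0.05] yaw rel 2.29 pos [0.5274 0.1083 0.1915] F [-0.9 -0.  -3.9] op 0.074 t 37.2
```

```bash
python3 -m pendant '[{"dx":0,"dy":0.5,"dz":0,"twist":0},{"dx":0,"dy":1.5,"dz":0,"twist":0},{"dx":0,"dy":2.5,"dz":0,"twist":0},{"dx":0,"dy":3.5,"dz":0,"twist":0},{"dx":0,"dy":4.5,"dz":0,"twist":0},{"dx":0,"dy":5,"dz":0.05,"twist":0},{"dx":0,"dy":5.5,"dz":0.15,"twist":0},{"dx":0,"dy":5.5,"dz":0.15,"twist":0}]' | sed -n '4,6p'
python3 go.py r .018 0 .1837
```

```text
contact_force: [-0.4, -0.9, -3.6]
opening: 0.081
finger_force: 60.6
shift [0.02 2.67 0.49] yaw rel 2.29 pos [0.5818 0.1106 0.1886] F [-0.4 -0.9 -3.6] op 0.081 t 38.2
```

```bash
python3 -m pendant '[{"dx":0,"dy":0.7,"dz":0.1,"twist":0},{"dx":0,"dy":1.4,"dz":0.25,"twist":0},{"dx":0,"dy":2.0,"dz":0.35,"twist":0},{"dx":0,"dy":2.6,"dz":0.5,"twist":0},{"dx":0,"dy":2.6,"dz":0.5,"twist":0},{"dx":0,"dy":2.6,"dz":0.8,"twist":0},{"dx":0,"dy":2.6,"dz":0.9,"twist":0},{"dx":0,"dy":2.6,"dz":0.9,"twist":0}]' | sed -n '4,6p'
python3 go.py r .018 0 .177
python3 -m pendant '[{"dx":0,"dy":0,"dz":0.1,"twist":0},{"dx":0,"dy":0,"dz":0.1,"twist":0}]' | sed -n '2p;4p'
```

```text
contact_force: [0.2, -0.8, -3.5]
opening: 0.082
finger_force: 60.6
shift [0.02 0.11 0.26] yaw rel 2.29 pos [0.6074 0.1117 0.1796] F [ 0.2 -0.8 -3.5] op 0.082 t 39.2
eef_pos: [0.6077, 0.1117, 0.179]
contact_force: [-0.2, -0.4, -4.0]
```

```bash
for i in 1 2 3 4; do python3 -m pendant '[{"dx":0,"dy":0,"dz":0.1,"twist":0},{"dx":0,"dy":0,"dz":0.1,"twist":0}]' | sed -n '2p;4p'; done
```

```text
eef_pos: [0.6078, 0.1117, 0.1786]
contact_force: [-1.4, 0.3, 0.3]
eef_pos: [0.6079, 0.1117, 0.1783]
contact_force: [-4.1, -0.5, 5.6]
eef_pos: [0.608, 0.1117, 0.1782]
contact_force: [-5.9, -0.8, 8.3]
eef_pos: [0.608, 0.1118, 0.1781]
contact_force: [-6.0, -1.7, 11.0]
```

```bash
python3 -m pendant '[{"dx":0,"dy":0,"dz":-0.15,"twist":0},{"dx":0,"dy":0,"dz":-0.15,"twist":0},{"dx":0,"dy":0,"dz":-0.15,"twist":0},{"dx":0,"dy":0,"dz":-1,"twist":0},{"dx":0,"dy":0,"dz":-3,"twist":0},{"dx":0,"dy":0,"dz":-8,"twist":0},{"dx":0,"dy":0,"dz":-14,"twist":0},{"dx":0,"dy":-4,"dz":-20,"twist":0},{"dx":0,"dy":-8,"dz":-20,"twist":0},{"dx":0,"dy":-12.5,"dz":-20,"twist":0}]' 40 | sed -n '2,4p'
python3 -m pendant '[{"dx":0,"dy":0,"dz":0,"twist":0},{"dx":0,"dy":0,"dz":0,"twist":0}]' | sed -n '2p'
python3 br.py w7.png
python3 - <<'E'
from fit import *
w=pts(['w7.png'])
for y in(.192,.112,.032):
    e=box(w,.57,.64,y-.035,y+.035,.1985,.21)
    if len(e)>10: print(rect(e))
E
python3 go.py w .4507 .1653 .113
```

```text
eef_pos: [0.4821, 0.1067, 0.3788]
tcp_rot: [0.693, 0.721, 0.002, 0.002]
contact_force: [-0.4, 0.4, 0.4]
eef_pos: [0.4833, 0.1067, 0.3763]
web [389.6 258.7] [32.2  8.8] 67.1 0.1485 483
web [450.7 165.3] [ 7.8 45.7] 0.7 0.1392 390
[0.4836 0.1067 0.3757] -92.28369477670337
(array([605.4, 121.2]), array([31.2,  8.8]), 82.0, np.float64(0.2032), 368)
(array([617.1,  35.4]), array([ 9.2, 45.9]), 8.3, np.float64(0.2029), 488)
shift [ 5.99 -3.1  26.27] yaw rel 2.28 pos [0.4836 0.1067 0.3757] F [ 0.3  0.4 -0.1] op 0.403 t 42.0
```

```bash
python3 -m pendant '[{"dx":3,"dy":-2,"dz":0,"twist":0},{"dx":5,"dy":-4,"dz":0,"twist":0},{"dx":5,"dy":-4,"dz":0,"twist":0},{"dx":5,"dy":-4,"dz":0,"twist":0}]' | sed -n '2p'
python3 - <<'E'
from fit import *
c=cam('wrist');save(c,'w8.png');w=pts(['w8.png'])
for y in(.192,.112,.032):
    e=box(w,.57,.64,y-.035,y+.035,.1985,.21)
    if len(e)>10: print(rect(e))
E
```

```text
eef_pos: [0.4418, 0.1548, 0.3748]
(array([607.9, 121.2]), array([46. ,  9.6]), 83.7, np.float64(0.2028), 563)
(array([615.7,  36.8]), array([ 9. , 23.6]), 16.0, np.float64(0.2033), 204)
```

View pics/w8.png

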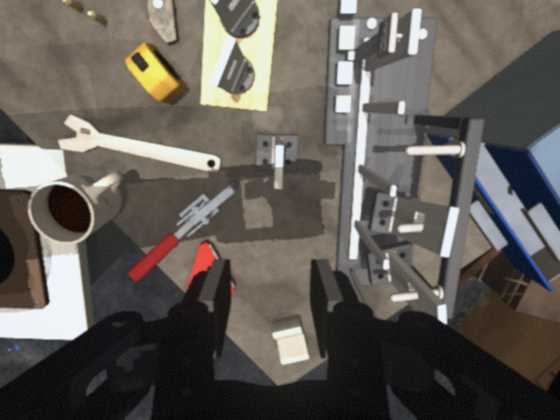

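The picture shows two brackets on pegs with their feet close together near (385,235). They may be swinging, so I'll measure over time.

```bash
cat > hang.py <<'E'
from fit import *
import sys
from go import rk
def hang(n,new=True,cams=('wrist',)):
    for k in cams:
        if new: c=cam(k);save(c,n+k+'.png')
        w=pts([n+k+'.png'])
        o=np.array([.5905,.1112]);t=np.radians(2.3);M=np.array([[np.cos(t),np.sin(t)],[-np.sin(t),np.cos(t)]]);w[:,:2]=(w[:,:2]-o)@M.T
        for y in(.08,0,-.08):
            e=box(w,-.01,.044,y-.035,y+.035,.190,.215);f=box(w,-.035,.065,y-.05,y+.05,.055,.1)
            if len(e)>10: print(k,'top y%.2f'%y,rect(e),'z',np.percentile(e[:,2],98).round(3))
            if len(f)>10: print(k,'  foot',rect(f),'z',np.percentile(f[:,2],[5,50,95]).round(3),'y',np.percentile(f[:,1],[2,98]).round(3))
    print(ctrl.get_state()['time'])
if __name__=='__main__': hang(sys.argv[1],cams=sys.argv[2:])
E
python3 -c "
from hang import *
hang('w8.png',False,['']) if 0 else None"
python3 hang.py h1 wrist side scene
python3 -m pendant '[{"dx":0,"dy":0,"dz":0,"twist":0},{"dx":0,"dy":0,"dz":0,"twist":0},{"dx":0,"dy":0,"dz":0,"twist":0},{"dx":0,"dy":0,"dz":0,"twist":0},{"dx":0,"dy":0,"dz":0,"twist":0}]' | sed -n 2p
python3 hang.py h2 wrist side
```

```text
wrist   foot (array([18.9, 80.3]), array([92.1, 91.2]), 0.0, np.float64(0.0827), 500) z [0.058 0.083 0.098] y [0.037 0.125]
wrist top y0.00 (array([17.7,  5.3]), array([47.1,  9.8]), 81.7, np.float64(0.2026), 837) z 0.206
wrist   foot (array([8.4, 0.3]), array([91.6, 71.1]), 89.9, np.float64(0.0797), 1413) z [0.067 0.08  0.097] y [-0.04   0.045]
wrist top y-0.08 (array([ 22.4, -75.5]), array([10. , 27.5]), 16.6, np.float64(0.2021), 338) z 0.205
wrist   foot (array([  5.1, -70.9]), array([90.6, 88.2]), 15.8, np.float64(0.0787), 1537) z [0.065 0.079 0.096] y [-0.119 -0.034]
side   foot (array([31.5, 61.6]), array([110.1,  52.7]), 44.6, np.float64(0.0766), 250) z [0.059 0.077 0.097] y [0.03  0.113]
side top y0.00 (array([17.4,  3.1]), array([47. ,  8.9]), 80.9, np.float64(0.2012), 81) z 0.205
side   foot (array([10.2,  2.7]), array([86.9, 64.3]), 89.9, np.float64(0.078), 408) z [0.068 0.078 0.094] y [-0.019  0.037]
side top y-0.08 (array([ 25.2, -82.6]), array([ 9.1, 50.3]), 18.9, np.float64(0.1999), 61) z 0.204
side   foot (array([ 16.4, -74.4]), array([76.6, 81.6]), 0.1, np.float64(0.
[... 1132 characters left out ...]
oot (array([  5.5, -70.9]), array([91. , 87.7]), 15.6, np.float64(0.0779), 1521) z [0.066 0.078 0.096] y [-0.12  -0.035]
side   foot (array([30.1, 64.5]), array([109. ,  46.4]), 44.2, np.float64(0.0775), 257) z [0.059 0.078 0.096] y [0.03  0.113]
side top y0.00 (array([18.3,  2.5]), array([47.6,  9.6]), 73.2, np.float64(0.1996), 95) z 0.205
side   foot (array([ 7.8, -2. ]), array([90.1, 68.9]), 84.1, np.float64(0.0787), 428) z [0.068 0.079 0.094] y [-0.046  0.042]
side top y-0.08 (array([ 22.2, -86. ]), array([ 8.9, 49.8]), 14.9, np.float64(0.1999), 59) z 0.204
side   foot (array([ 16.6, -73.6]), array([76.9, 80.7]), 0.1, np.float64(0.0754), 151) z [0.065 0.075 0.087] y [-0.105 -0.036]
43.45
```

```bash
for i in 1 2 3; do python3 -m pendant '[{"dx":0,"dy":0,"dz":0,"twist":0},{"dx":0,"dy":0,"dz":0,"twist":0},{"dx":0,"dy":0,"dz":0,"twist":0},{"dx":0,"dy":0,"dz":0,"twist":0},{"dx":0,"dy":0,"dz":0,"twist":0},{"dx":0,"dy":0,"dz":0,"twist":0},{"dx":0,"dy":0,"dz":0,"twist":0},{"dx":0,"dy":0,"dz":0,"twist":0},{"dx":0,"dy":0,"dz":0,"twist":0},{"dx":0,"dy":0,"dz":0,"twist":0}]' >/dev/null; python3 hang.py h3$i side wrist | grep -v foot; done
python3 -c "
from h import *
a=cam('scene');b=cam('side');save(b,'s3.png',(190,170,330,310),1);save(a,'a3.png',(220,150,360,290),1)
cv2.imwrite('pics/ab3.png',cv2.resize(np.hstack([cv2.imread('pics/a3.png'),cv2.imread('pics/s3.png')]),(800,400),interpolation=cv2.INTER_CUBIC))"
```

```text
side top y0.00 (array([18.7,  7.3]), array([49.4,  9.4]), 75.6, np.float64(0.2009), 93) z 0.206
side top y-0.08 (array([ 22.7, -85.2]), array([ 7.7, 47.6]), 15.1, np.float64(0.2006), 58) z 0.204
wrist top y0.00 (array([18.4,  7.2]), array([46.7,  9.6]), 76.5, np.float64(0.2017), 821) z 0.207
wrist top y-0.08 (array([ 20.1, -75.6]), array([ 8.8, 25. ]), 15.7, np.float64(0.2024), 284) z 0.205
44.8
side top y0.00 (array([18.2,  6.8]), array([47.8,  8.9]), 77.8, np.float64(0.2011), 89) z 0.205
side top y-0.08 (array([ 23.1, -86.1]), array([ 7.9, 48.7]), 16.0, np.float64(0.2002), 58) z 0.204
wrist top y0.00 (array([18.4,  5.2]), array([46.9,  9.8]), 78.0, np.float64(0.2026), 840) z 0.206
wrist top y-0.08 (array([ 19.8, -75.4]), array([ 9. , 25.4]), 16.1, np.float64(0.2025), 286) z 0.205
46.15
side top y0.00 (array([17.5,  5. ]), array([49.6,  8.7]), 77.3, np.float64(0.2009), 88) z 0.205
side top y-0.08 (array([ 22.4, -85.5]), array([ 8.8, 51.1]), 15.5, np.float64(0.2001), 59) z 0.204
wrist top y0.00 (array([18.5,  4.3]), array([46.7, 10.3]), 75.9, np.float64(0.2026), 845) z 0.206
wrist top y-0.08 (array([ 20. , -75.1]), array([ 9.2, 23.4]), 16.4, np.float64(0.2025), 281) z 0.205
47.5
```

View pics/ab3.png

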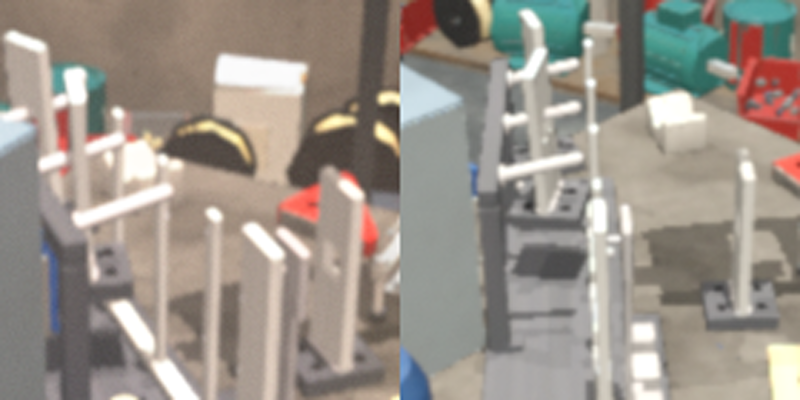

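```bash
python3 br.py w9.png; python3 go.py w .4507 .1653 .113
```

```text
web [392.2 265.1] [45.8  8.6] 67.4 0.149 566
web [386.5 316.1] [12.6  6.4] 13.8 0.1429 91
web [450.5 165.3] [ 8. 46.] 0.7 0.1393 342
web [539.1 291.8] [ 2.  29.2] 0.8 0.1469 137
[0.4408 0.1551 0.3748] -92.29298497574021
shift [ 0.98  1.03 26.18] yaw rel 2.29 pos [0.4408 0.1551 0.3748] F [-0.7  0.1  0.1] op 0.401 t 47.6
```

```bash
python3 -m pendant '[{"dx":1,"dy":1,"dz":3,"twist":1.6},{"dx":1,"dy":1,"dz":8,"twist":1.6},{"dx":1,"dy":1,"dz":14,"twist":1.6},{"dx":1,"dy":1,"dz":19,"twist":1.6},{"dx":1,"dy":1,"dz":22.5,"twist":1.6},{"dx":1,"dy":1,"dz":25,"twist":1.6},{"dx":1,"dy":1,"dz":26.2,"twist":1.6},{"dx":1,"dy":1,"dz":26.2,"twist":1.6},{"dx":1,"dy":1,"dz":26.2,"twist":1.6}]' 40 | sed -n '2,4p'
python3 -m pendant '[{"dx":0,"dy":0,"dz":0,"twist":0},{"dx":0,"dy":0,"dz":0,"twist":0},{"dx":0,"dy":0,"dz":0,"twist":0},{"dx":0,"dy":0,"dz":0,"twist":0},{"dx":0,"dy":0,"dz":0,"twist":0},{"dx":0,"dy":0,"dz":0,"twist":0},{"dx":0,"dy":0,"dz":-0.5,"twist":0},{"dx":0,"dy":0,"dz":-3,"twist":0},{"dx":0,"dy":0,"dz":-8,"twist":0},{"dx":0,"dy":0,"dz":-14,"twist":-1.6}]' 0 60
python3 go.py r -.065 0.08 .191
```

```text
eef_pos: [0.4514, 0.1656, 0.1142]
tcp_rot: [0.703, 0.711, 0.001, 0.001]
contact_force: [0.3, -0.4, -0.2]
time: 50.02
eef_pos: [0.4486, 0.1651, 0.2512]
tcp_rot: [0.693, 0.721, -0.002, -0.002]
contact_force: [1.4, 0.7, -5.8]
opening: 0.08
finger_force: 59.1
shift [2.04 7.49 5.98] yaw rel 2.33 pos [0.4486 0.1651 0.2512] F [ 1.4  0.7 -5.8] op 0.08 t 50.0
```

```bash
python3 -m pendant '[{"dx":1,"dy":3,"dz":0,"twist":0},{"dx":2,"dy":6,"dz":1,"twist":0},{"dx":2,"dy":7.3,"dz":3,"twist":0},{"dx":2,"dy":7.3,"dz":5,"twist":0},{"dx":2,"dy":7.3,"dz":6,"twist":0},{"dx":2,"dy":7.3,"dz":6,"twist":0},{"dx":2,"dy":7.3,"dz":6,"twist":0}]' | sed -n '5,6p'
python3 go.py r -.065 0.08 .192
```

```text
opening: 0.081
finger_force: 59.2
shift [ 0.01 -0.04  0.17] yaw rel 2.3 pos [0.5227 0.1885 0.1937] F [ 1.1  1.2 -5.2] op 0.081 t 50.9
```

```bash
python3 -m pendant '[{"dx":0,"dy":0.5,"dz":0.15,"twist":0},{"dx":0,"dy":1.5,"dz":0.15,"twist":0},{"dx":0,"dy":2.5,"dz":0.15,"twist":0},{"dx":0,"dy":3.5,"dz":0.15,"twist":0},{"dx":0,"dy":4.5,"dz":0.15,"twist":0},{"dx":0,"dy":5,"dz":0.2,"twist":0},{"dx":0,"dy":5.5,"dz":0.3,"twist":0},{"dx":0,"dy":5.5,"dz":0.3,"twist":0}]' | sed -n '4,6p'
python3 go.py r .02 0.08 .1845
```

```text
contact_force: [-0.8, 0.3, -5.1]
opening: 0.076
finger_force: 59.1
shift [0.02 2.97 0.51] yaw rel 2.29 pos [0.5776 0.1905 0.1896] F [-0.8  0.3 -5.1] op 0.076 t 51.9
```

```bash
python3 -m pendant '[{"dx":0,"dy":0.7,"dz":0.1,"twist":0},{"dx":0,"dy":1.4,"dz":0.25,"twist":0},{"dx":0,"dy":2.2,"dz":0.4,"twist":0},{"dx":0,"dy":2.9,"dz":0.5,"twist":0},{"dx":0,"dy":2.9,"dz":0.5,"twist":0},{"dx":0,"dy":2.9,"dz":0.8,"twist":0},{"dx":0,"dy":2.9,"dz":0.9,"twist":0},{"dx":0,"dy":2.9,"dz":0.9,"twist":0}]' | sed -n '2p;4,6p'
for i in 1 2; do python3 -m pendant '[{"dx":0,"dy":0,"dz":0.1,"twist":0},{"dx":0,"dy":0,"dz":0.1,"twist":0}]' | sed -n '2p;4p';done
```

```text
eef_pos: [0.6053, 0.1918, 0.1804]
contact_force: [-5.0, -0.1, -1.8]
opening: 0.082
finger_force: 59.5
eef_pos: [0.6053, 0.1918, 0.1797]
contact_force: [-5.5, -0.1, -2.3]
eef_pos: [0.6054, 0.1919, 0.179]
contact_force: [-5.6, -0.2, -1.8]
```

```bash
for i in 1 2 3; do python3 -m pendant '[{"dx":0,"dy":0,"dz":0.1,"twist":0},{"dx":0,"dy":0,"dz":0.1,"twist":0}]' | sed -n '2p;4p';done; python3 -c "
from h import *
a=cam('scene');b=cam('side');save(b,'s4.png',(190,130,330,270),1);save(a,'a4.png',(180,130,320,270),1)
cv2.imwrite('pics/ab4.png',cv2.resize(np.hstack([cv2.imread('pics/a4.png'),cv2.imread('pics/s4.png')]),(800,400),interpolation=cv2.INTER_CUBIC))"
```

```text
eef_pos: [0.6054, 0.1919, 0.1788]
contact_force: [-6.0, -0.1, 2.0]
eef_pos: [0.6055, 0.1919, 0.1787]
contact_force: [-7.9, -1.3, 4.7]
eef_pos: [0.6056, 0.1919, 0.1785]
contact_force: [-8.9, -1.2, 5.9]
```

View pics/ab4.png

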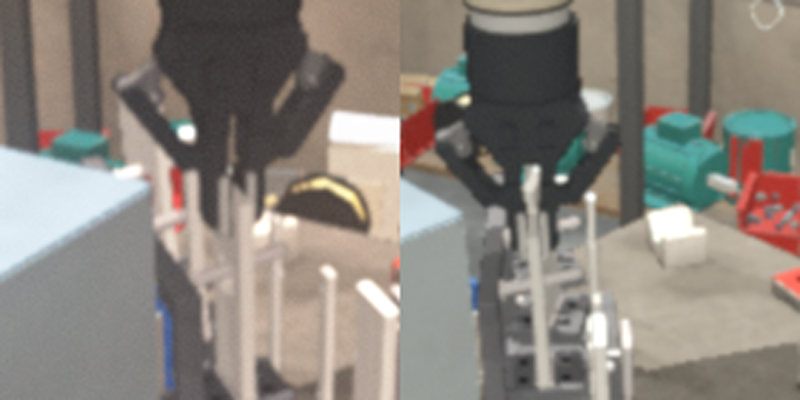

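The bracket is on the left peg (foot near (540,370) in the right crop). Unload the stress before letting go.

```bash
python3 -m pendant '[{"dx":0,"dy":-0.1,"dz":-0.2,"twist":0},{"dx":0,"dy":-0.2,"dz":-0.2,"twist":0},{"dx":0,"dy":-0.2,"dz":-0.2,"twist":0}]' | sed -n '2p;4p'
python3 hang.py h5 side scene
```

```text
eef_pos: [0.6051, 0.1918, 0.1787]
contact_force: [-1.6, 0.5, 0.6]
side top y0.08 (array([17.5, 82.4]), array([33.7, 37.5]), 41.3, np.float64(0.2031), 214) z 0.214
side   foot (array([20.2, 71.7]), array([90.5, 76.7]), 6.4, np.float64(0.0772), 635) z [0.065 0.077 0.094] y [0.047 0.112]
side top y0.00 (array([18.7,  8.6]), array([41.6,  7.3]), 82.9, np.float64(0.2021), 53) z 0.205
side   foot (array([ 7.9, -1.1]), array([89.6, 70.8]), 83.0, np.float64(0.0775), 374) z [0.066 0.077 0.092] y [-0.035  0.033]
side   foot (array([ 15.8, -75. ]), array([77.5, 84.8]), 1.5, np.float64(0.0762), 159) z [0.064 0.076 0.085] y [-0.105 -0.035]
scene top y0.08 (array([20.9, 85.3]), array([29.7, 35.9]), 41.3, np.float64(0.2037), 369) z 0.215
scene   foot (array([19.2, 83. ]), array([91.5, 89.4]), 89.5, np.float64(0.0791), 1164) z [0.062 0.079 0.097] y [0.044 0.127]
scene top y0.00 (array([20.1,  5.7]), array([47.7,  7.4]), 76.0, np.float64(0.2053), 36) z 0.206
scene   foot (array([ 2.4, 20.2]), array([34.9, 71.2]), 21.8, np.float64(0.0801), 171) z [0.067 0.08  0.097] y [-0.015  0.048]
scene top y-0.08 (array([ 26.8, -85.4]), array([ 4.7, 48. ]), 21.0, np.float64(0.1934), 25) z 0.204
scene   foot (array([ -7.5, -76.7]), array([45.9, 22.8]), 70.6, np.float64(0.079), 22) z [0.069 0.079 0.08 ] y [-0.1  -0.06]
54.725
```

```bash
python3 -m pendant '[{"dx":0,"dy":0,"dz":0,"twist":0},{"dx":0,"dy":0,"dz":0,"twist":0},{"dx":0,"dy":0,"dz":0,"twist":0}]' 12 | sed -n '4,5p'
python3 -m pendant '[{"dx":0,"dy":0,"dz":0,"twist":0},{"dx":0,"dy":0,"dz":0,"twist":0},{"dx":0,"dy":0,"dz":0,"twist":0},{"dx":0,"dy":0,"dz":-2,"twist":0},{"dx":0,"dy":0,"dz":-6,"twist":0},{"dx":0,"dy":0,"dz":-12,"twist":0},{"dx":0,"dy":0,"dz":-17,"twist":0},{"dx":0,"dy":-5,"dz":-20,"twist":0},{"dx":0,"dy":-10,"dz":-20,"twist":0},{"dx":0,"dy":-13,"dz":-20,"twist":0}]' 30 | sed -n '2p'
python3 -m pendant '[{"dx":-4,"dy":0,"dz":0,"twist":0},{"dx":-6,"dy":0,"dz":0,"twist":0},{"dx":-6,"dy":0,"dz":0,"twist":0},{"dx":-6,"dy":0,"dz":0,"twist":0}]' | sed -n '2p'
python3 hang.py h6 wrist side
python3 -c "
import cv2,numpy as np
a=np.load('pics/h6wrist.png.npz')['img'][:,:,::-1];cv2.imwrite('pics/h6v.png',cv2.resize(a[0:330,240:560],(640,600)[::1]))"
```

```text
contact_force: [-0.2, -0.7, 0.2]
opening: 0.118
eef_pos: [0.473, 0.1865, 0.3808]
eef_pos: [0.477, 0.127, 0.3788]
wrist top y0.08 (array([18.9, 79.5]), array([45.9, 10.1]), 89.0, np.float64(0.2034), 896) z 0.205
wrist   foot (array([10.3, 79.9]), array([90.3, 74.1]), 89.9, np.float64(0.079), 1426) z [0.068 0.079 0.096] y [0.04  0.121]
wrist top y0.00 (array([18.7,  4.4]), array([46.3,  9.7]), 76.7, np.float64(0.2031), 789) z 0.206
wrist   foot (array([ 6.5, -2.4]), array([91. , 74.7]), 84.7, np.float64(0.0793), 1311) z [0.068 0.079 0.095] y [-0.044  0.044]
wrist top y-0.08 (array([ 23., -86.]), array([ 8.9, 46.5]), 14.8, np.float64(0.2024), 504) z 0.205
wrist   foot (array([  5.8, -70.3]), array([90.5, 86.3]), 14.9, np.float64(0.0778), 1513) z [0.067 0.078 0.094] y [-0.115 -0.034]
side top y0.08 (array([18.6, 82.3]), array([ 8.1, 46. ]), 0.5, np.float64(0.203), 72) z 0.204
side   foot (array([20. , 71.5]), array([90.5, 77.2]), 6.5, np.float64(0.0774), 631) z [0.064 0.077 0.095] y [0.056 0.112]
side top y0.00 (array([18.1,  6.6]), array([48.8,  8.2]), 76.9, np.float64(0.2002), 89) z 0.205
side   foot (array([ 6.8, -1.2]), array([88.2, 70.7]), 81.5, np.float64(0.0774), 371) z [0.066 0.077 0.091] y [-0.035  0.031]
side top y-0.08 (array([ 22.9, -85.3]), array([ 8. , 48.5]), 14.7, np.float64(0.2005), 57) z 0.204
side   foot (array([ 15.9, -73. ]), array([77.4, 85.1]), 1.3, np.float64(0.0759), 160) z [0.063 0.076 0.087] y [-0.106 -0.036]
56.95
```

View pics/h6v.png

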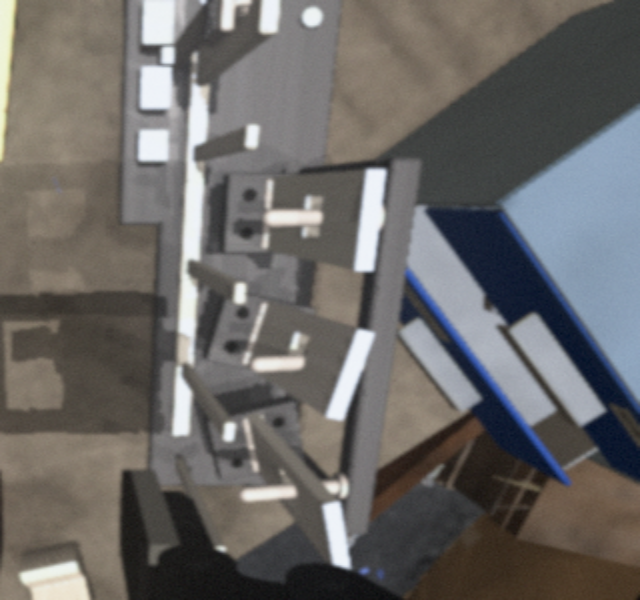

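Run:
```python
from fit import *
o=np.array([.5905,.1112]);t=np.radians(2.3);M=np.array([[np.cos(t),np.sin(t)],[-np.sin(t),np.cos(t)]])
w=pts(['h6wrist.png']);w[:,:2]=(w[:,:2]-o)@M.T
for y0,y1 in((.045,.115),(-.035,.035),(-.115,-.038)):
    f=box(w,-.0195,.05,y0,y1,.066,.085);print(rect(f),f.min(0).round(4),f.max(0).round(4))
    print('  finger-line x<-.019',len(box(w,-.0205,-.018,y0,y1,.066,.085)))
e=box(w,-.0195,.05,-.115,.035,.066,.09)
im=np.zeros((90,170),np.uint8);im[((e[:,0]+.02)*1000).astype(int),((e[:,1]+.12)*1000).astype(int)]=((e[:,2]-.06)*8000).astype(np.uint8)
for r in im[::3,::3][::-1]: print(''.join('.' if v==0 else str(min(9,v//24)) for v in r[::-1]))
```

```text
(array([16.4, 82.7]), array([62.5, 54.7]), 0.5, np.float64(0.0788), 1088) [-0.0149  0.0552  0.0663] [0.0474 0.1103 0.0848]
  finger-line x<-.019 0
(array([12.2, -0.7]), array([50.1, 58. ]), 76.2, np.float64(0.0791), 945) [-0.0195 -0.0242  0.0664] [0.0456 0.0273 0.085 ]
  finger-line x<-.019 35
(array([ 16.3, -79.2]), array([58.2, 51.6]), 14.8, np.float64(0.0776), 1135) [-0.0178 -0.1104  0.0662] [ 0.0499 -0.0483  0.0848]
  finger-line x<-.019 0
.........................................................
.........................................................
.........................................................
.........................................................
.........................................................
.........................................................
...............................................44........
..............................................4..........
...........5..............................5555...........
....................................5...55..55...........
..........5......................65.5....5.5.............
..........5...
[... 387 characters left out ...]
....
.........699......................2........87....555.....
........556.7789...................6....97.......5.......
........655656.7..887..............5977766.6.6.5..55.....
........6656.56.6..87..96..........266.65..566565.5.5....
........6..6666...66.6.6.............656...6..6.555.5....
...........6.65.6.6666..............5.........6.55..55...
..........5..6666.6..66......................66......5...
.........6.5......66.......................6.66...5......
........6666.66.6....6......................6652.........
...........55666..66.6.................6.624.............
...............56.6...6..............46..................
....................5....................................
```

The left bracket hangs square. The middle one is yawed with its foot corner almost in the guard plane, so I'll regrip it to square it and set it slightly deeper.

```bash
python3 go.py r .0185 0.001 .178
```

```text
shift [-1.97 13.12 20.02] yaw rel 2.34 pos [0.477  0.1272 0.3782] F [-0.2  0.2  0.1] op 0.3 t 57.0
```

```bash
python3 -m pendant '[{"dx":-1,"dy":5,"dz":0,"twist":0},{"dx":-2,"dy":10,"dz":0,"twist":0},{"dx":-2,"dy":13.1,"dz":3,"twist":0},{"dx":-2,"dy":13.1,"dz":8,"twist":0},{"dx":-2,"dy":13.1,"dz":13,"twist":0},{"dx":-2,"dy":13.1,"dz":16,"twist":0},{"dx":-2,"dy":13.1,"dz":18.5,"twist":0},{"dx":-2,"dy":13.1,"dz":19.8,"twist":0},{"dx":-2,"dy":13.1,"dz":20,"twist":0},{"dx":-2,"dy":13.1,"dz":20,"twist":0}]' 45 | sed -n '2p;4p'
python3 -m pendant '[{"dx":0,"dy":0,"dz":0,"twist":0},{"dx":0,"dy":0,"dz":0,"twist":0},{"dx":0,"dy":0,"dz":0,"twist":0},{"dx":0,"dy":0,"dz":0,"twist":0},{"dx":0,"dy":0,"dz":0,"twist":0},{"dx":0,"dy":0,"dz":0,"twist":0}]' 0 40 | sed -n '2,6p'
python3 hang.py h7 side scene|grep top
```

```text
eef_pos: [0.6093, 0.112, 0.179]
contact_force: [0.1, 0.2, 0.8]
eef_pos: [0.6095, 0.1118, 0.1788]
tcp_rot: [0.693, 0.721, 0.001, 0.001]
contact_force: [1.5, 0.3, 4.1]
opening: 0.087
finger_force: 40.4
side top y0.08 (array([18.6, 82.1]), array([ 8.1, 44.7]), 0.5, np.float64(0.2029), 72) z 0.205
side top y0.00 (array([19.,  9.]), array([31.7, 35.9]), 42.7, np.float64(0.2027), 186) z 0.215
side top y-0.08 (array([ 22.9, -84.9]), array([ 7.9, 45.6]), 16.4, np.float64(0.2008), 43) z 0.204
scene top y0.08 (array([20.7, 81.5]), array([47.2,  8.6]), 89.8, np.float64(0.2013), 178) z 0.206
scene top y0.00 (array([20.1,  6.4]), array([31.9, 42.2]), 31.6, np.float64(0.2035), 327) z 0.214
scene top y-0.08 (array([ 28.1, -85.7]), array([ 2.2, 47. ]), 14.9, np.float64(0.1914), 19) z 0.196
```

```bash
python3 -m pendant '[{"dx":0,"dy":0,"dz":-0.3,"twist":0},{"dx":0,"dy":0,"dz":-0.5,"twist":0},{"dx":0,"dy":0.2,"dz":-0.5,"twist":0},{"dx":0,"dy":0.3,"dz":-0.4,"twist":0},{"dx":0,"dy":0.3,"dz":-0.2,"twist":0},{"dx":0,"dy":0.3,"dz":0,"twist":0},{"dx":0,"dy":0.3,"dz":0,"twist":0}]' | sed -n '2p;4p'
python3 -m pendant '[{"dx":0,"dy":0,"dz":0.1,"twist":0},{"dx":0,"dy":0,"dz":0.1,"twist":0}]' | sed -n '2p;4p'
```

```text
eef_pos: [0.6118, 0.1119, 0.1786]
contact_force: [-1.4, -1.0, 1.5]
eef_pos: [0.6119, 0.1119, 0.1783]
contact_force: [-3.8, -0.0, 5.6]
```

```bash
python3 -m pendant '[{"dx":0,"dy":-0.1,"dz":-0.15,"twist":0},{"dx":0,"dy":-0.1,"dz":-0.15,"twist":0}]' | sed -n '2p;4p'
python3 -m pendant '[{"dx":0,"dy":0,"dz":0,"twist":0},{"dx":0,"dy":0,"dz":0,"twist":0},{"dx":0,"dy":0,"dz":0,"twist":0},{"dx":0,"dy":0,"dz":0,"twist":0}]' 12 | sed -n '4,5p'
python3 -m pendant '[{"dx":0,"dy":0,"dz":0,"twist":0},{"dx":0,"dy":0,"dz":0,"twist":0},{"dx":0,"dy":0,"dz":0,"twist":0},{"dx":0,"dy":0,"dz":-2,"twist":0},{"dx":0,"dy":0,"dz":-6,"twist":0},{"dx":0,"dy":0,"dz":-12,"twist":0},{"dx":0,"dy":0,"dz":-17,"twist":0},{"dx":0,"dy":-5,"dz":-20,"twist":0},{"dx":0,"dy":-10,"dz":-20,"twist":0},{"dx":0,"dy":-13,"dz":-20,"twist":0}]' 30 | sed -n '2p'
python3 -m pendant '[{"dx":1,"dy":0,"dz":0,"twist":0},{"dx":1,"dy":0,"dz":0,"twist":0},{"dx":1,"dy":0,"dz":0,"twist":0}]' | sed -n '2p'
python3 hang.py h8 wrist | grep -v foot
python3 - <<'E'
from fit import *
o=np.array([.5905,.1112]);t=np.radians(2.3);M=np.array([[np.cos(t),np.sin(t)],[-np.sin(t),np.cos(t)]])
w=pts(['h8wrist.png']);w[:,:2]=(w[:,:2]-o)@M.T
for y0,y1 in((.045,.115),(-.034,.034),(-.115,-.046)):
    f=box(w,-.030,.05,y0,y1,.067,.084);print(rect(f),f.min(0).round(4),f.max(0).round(4))
E
```

```text
eef_pos: [0.6115, 0.1119, 0.1786]
contact_force: [1.9, -0.3, -0.1]
contact_force: [0.3, 0.9, -0.1]
opening: 0.123
eef_pos: [0.4792, 0.1067, 0.3812]
eef_pos: [0.4811, 0.1167, 0.3785]
wrist top y0.08 (array([18.9, 79.6]), array([46. ,  9.4]), 89.9, np.float64(0.2034), 909) z 0.205
wrist top y0.00 (array([22.4,  5.5]), array([ 9.5, 46.3]), 0.4, np.float64(0.2022), 758) z 0.205
wrist top y-0.08 (array([ 23.3, -86.9]), array([ 9.2, 48.5]), 15.0, np.float64(0.202), 553) z 0.205
62.6
(array([10.8, 80.1]), array([73.6, 69.3]), 0.1, np.float64(0.0788), 1096) [-0.0261  0.0454  0.0671] [0.0475 0.1147 0.0839]
(array([10.5, -4.6]), array([71.7, 58.1]), 0.5, np.float64(0.0777), 997) [-0.025  -0.0339  0.0671] [0.0464 0.0244 0.0834]
(array([  6.2, -82.1]), array([79.6, 51.4]), 14.6, np.float64(0.0776), 1163) [-0.0265 -0.1147  0.0672] [ 0.0493 -0.0483  0.0839]
```

```bash
python3 go.py r .022 -0.083 .178
```

```text
shift [-9.27 13.13 20.01] yaw rel 2.29 pos [0.481  0.1166 0.3782] F [-0.2  0.5  0.3] op 0.304 t 62.6
```

```bash
python3 -m pendant '[{"dx":-4,"dy":4,"dz":0,"twist":0},{"dx":-8,"dy":8,"dz":0,"twist":0},{"dx":-9.3,"dy":13.1,"dz":2,"twist":0},{"dx":-9.3,"dy":13.1,"dz":7,"twist":0},{"dx":-9.3,"dy":13.1,"dz":12,"twist":0},{"dx":-9.3,"dy":13.1,"dz":16,"twist":0},{"dx":-9.3,"dy":13.1,"dz":18.5,"twist":0},{"dx":-9.3,"dy":13.1,"dz":19.8,"twist":0},{"dx":-9.3,"dy":13.1,"dz":20,"twist":0},{"dx":-9.3,"dy":13.1,"dz":20,"twist":0}]' 45 | sed -n '2p;4p'
python3 -m pendant '[{"dx":0,"dy":0,"dz":0,"twist":0},{"dx":0,"dy":0,"dz":0,"twist":0},{"dx":0,"dy":0,"dz":0,"twist":0},{"dx":0,"dy":0,"dz":0,"twist":0},{"dx":0,"dy":0,"dz":0,"twist":0},{"dx":0,"dy":0,"dz":0,"twist":0}]' 0 40 | sed -n '2,6p'
python3 -m pendant '[{"dx":0,"dy":0,"dz":-0.3,"twist":0},{"dx":0,"dy":0,"dz":-0.5,"twist":0},{"dx":0.2,"dy":0,"dz":-0.5,"twist":0},{"dx":0.2,"dy":0,"dz":-0.4,"twist":0},{"dx":0.2,"dy":0,"dz":-0.2,"twist":0},{"dx":0.2,"dy":0,"dz":0,"twist":0},{"dx":0.2,"dy":0,"dz":0,"twist":0}]' | sed -n '2p;4p'
```

```text
eef_pos: [0.6159, 0.0288, 0.1796]
contact_force: [0.4, -0.5, 0.3]
eef_pos: [0.6159, 0.029, 0.1794]
tcp_rot: [0.693, 0.721, 0.001, 0.001]
contact_force: [3.4, 0.8, 3.4]
opening: 0.089
finger_force: 42.4
eef_pos: [0.6153, 0.0309, 0.1798]
contact_force: [-2.9, -0.2, 3.5]
```

```bash
python3 -m pendant '[{"dx":0,"dy":-0.1,"dz":-0.1,"twist":0},{"dx":0,"dy":-0.1,"dz":-0.1,"twist":0}]' | sed -n '2p;4p'
python3 -m pendant '[{"dx":0,"dy":0,"dz":0,"twist":0},{"dx":0,"dy":0,"dz":0,"twist":0},{"dx":0,"dy":0,"dz":0,"twist":0},{"dx":0,"dy":0,"dz":0,"twist":0}]' 12 | sed -n '4,5p'
python3 -m pendant '[{"dx":0,"dy":0,"dz":0,"twist":0},{"dx":0,"dy":0,"dz":0,"twist":0},{"dx":0,"dy":0,"dz":0,"twist":0},{"dx":0,"dy":0,"dz":-2,"twist":0},{"dx":0,"dy":0,"dz":-6,"twist":0},{"dx":0,"dy":0,"dz":-12,"twist":0},{"dx":0,"dy":0,"dz":-17,"twist":0},{"dx":0,"dy":-5,"dz":-20,"twist":0},{"dx":4,"dy":-10,"dz":-20,"twist":0},{"dx":9,"dy":-13,"dz":-20,"twist":0}]' 30 | sed -n '2p'
python3 -m pendant '[{"dx":0,"dy":0,"dz":0,"twist":0},{"dx":0,"dy":0,"dz":0,"twist":0},{"dx":0,"dy":0,"dz":0,"twist":0}]' | sed -n '2p'
python3 hang.py h9 wrist | grep -v foot
python3 - <<'E'
from fit import *
o=np.array([.5905,.1112]);t=np.radians(2.3);M=np.array([[np.cos(t),np.sin(t)],[-np.sin(t),np.cos(t)]])
w=pts(['h9wrist.png']);w[:,:2]=(w[:,:2]-o)@M.T
for y0,y1 in((.053,.107),(-.028,.028),(-.112,-.050)):
    f=box(w,-.0205,.05,y0,y1,.067,.084);print(rect(f),f.min(0).round(4),f.max(0).round(4))
E
python3 go.py r -.032 .182 .25
```

```text
eef_pos: [0.615, 0.0308, 0.1799]
contact_force: [0.9, 0.6, 0.7]
contact_force: [0.6, -0.5, 0.4]
opening: 0.12
eef_pos: [0.479, 0.1158, 0.3821]
eef_pos: [0.481, 0.1149, 0.3796]
wrist top y0.08 (array([19.1, 79.6]), array([10., 46.]), 1.0, np.float64(0.2033), 916) z 0.205
wrist top y0.00 (array([22.2,  5.2]), array([10.4, 46.2]), 0.8, np.float64(0.2022), 741) z 0.205
wrist top y-0.08 (array([ 23.4, -82.1]), array([ 9.2, 47.3]), 10.4, np.float64(0.2023), 600) z 0.204
67.9
(array([13.8, 79.5]), array([57.2, 50.1]), 0.3, np.float64(0.0787), 1090) [-0.0148  0.0544  0.067 ] [0.0425 0.1045 0.0839]
(array([17.3, -0.8]), array([50.2, 57.6]), 89.9, np.float64(0.0778), 1013) [-0.0115 -0.0258  0.0671] [0.0462 0.0243 0.084 ]
(array([ 17.1, -78.7]), array([58.2, 50.4]), 9.6, np.float64(0.0775), 1042) [-0.015  -0.1072  0.0672] [ 0.0465 -0.05    0.0839]
shift [17.41  7.7  12.93] yaw rel 2.21 pos [0.481  0.1148 0.3794] F [-1.   0.   0.3] op 0.304 t 67.9
```

All three brackets hang clear of the guard plane. Next, pinch again and slide to the last notch.

```bash
python3 -m pendant '[{"dx":5,"dy":1,"dz":0,"twist":0},{"dx":10,"dy":3,"dz":0,"twist":0},{"dx":15,"dy":5,"dz":0,"twist":0},{"dx":17.6,"dy":7.6,"dz":2,"twist":0},{"dx":17.6,"dy":7.6,"dz":6,"twist":0},{"dx":17.6,"dy":7.6,"dz":6,"twist":0},{"dx":17.6,"dy":7.6,"dz":6,"twist":0}]' 50 40 | sed -n '2p'
python3 fin.py w10.png; python3 go.py w .5504 .2936 .137
```

```text
eef_pos: [0.5501, 0.294, 0.3205]
fin 423
[[-0.0269, 0.1648, 0.1769], [-0.0229, 0.1822, 0.179], [-0.0194, 0.1988, 0.1805]]
tab 254
[[-0.0425, 0.1672, 0.1731], [-0.0399, 0.1824, 0.1749], [-0.0374, 0.1967, 0.1765]]
finger [[-0.0261, 0.0349, 0.1608], [-0.0213, 0.0456, 0.1666]]
finger [[-0.0255, 0.1146, 0.1609], [-0.021, 0.1255, 0.1661]]
[0.5503 0.2941 0.3216] [[-0.039, 0.999], [0.999, 0.039]]
shift [-0.07 -0.05 18.46] yaw rel 2.23 pos [0.5503 0.2941 0.3216] F [ 0.3  0.3 -0.1] op 0.5 t 68.8
```

```bash
python3 -m pendant '[{"dx":0,"dy":0,"dz":4,"twist":0},{"dx":0,"dy":0,"dz":8,"twist":0},{"dx":0,"dy":0,"dz":12,"twist":0},{"dx":0,"dy":0,"dz":15,"twist":0},{"dx":0,"dy":0,"dz":17,"twist":0},{"dx":0,"dy":0,"dz":18.2,"twist":0},{"dx":0,"dy":0,"dz":18.4,"twist":0},{"dx":0,"dy":0.3,"dz":18.4,"twist":0},{"dx":0,"dy":0.3,"dz":18.4,"twist":0},{"dx":0,"dy":0.3,"dz":18.4,"twist":0}]' 50 40 | sed -n '2p;4p'
python3 -m pendant '[{"dx":0,"dy":0,"dz":0,"twist":0},{"dx":0,"dy":0,"dz":0,"twist":0},{"dx":0,"dy":0,"dz":0,"twist":0},{"dx":0,"dy":0,"dz":0,"twist":0},{"dx":0,"dy":0,"dz":0,"twist":0},{"dx":0,"dy":0,"dz":0,"twist":0}]' 0 40 | sed -n '2p;4,6p'
```

```text
eef_pos: [0.5527, 0.2948, 0.1361]
contact_force: [0.3, 0.3, -0.4]
eef_pos: [0.5533, 0.2948, 0.136]
contact_force: [5.7, 0.8, 0.6]
opening: 0.228
finger_force: 45.0
```

```bash
python3 -m pendant '[{"dx":-0.5,"dy":0,"dz":0,"twist":0},{"dx":-1,"dy":0,"dz":0,"twist":0},{"dx":-1.5,"dy":0,"dz":0,"twist":0},{"dx":-2,"dy":0,"dz":0,"twist":0},{"dx":-2.5,"dy":0,"dz":0,"twist":0},{"dx":-3,"dy":0,"dz":0,"twist":0},{"dx":-3.5,"dy":0,"dz":0,"twist":0},{"dx":-4,"dy":0,"dz":0,"twist":0},{"dx":-4,"dy":0,"dz":0,"twist":0},{"dx":-4,"dy":0,"dz":0,"twist":0}]' | sed -n '2p;4,6p'
python3 -m pendant '[{"dx":0,"dy":-0.2,"dz":0,"twist":0},{"dx":0,"dy":-0.3,"dz":0,"twist":0},{"dx":0,"dy":-0.3,"dz":0,"twist":0},{"dx":0,"dy":-0.3,"dz":0,"twist":0},{"dx":0,"dy":-0.3,"dz":-5,"twist":0},{"dx":0,"dy":-0.3,"dz":-10,"twist":0},{"dx":0,"dy":-0.3,"dz":-16,"twist":0},{"dx":0,"dy":-0.3,"dz":-20,"twist":0},{"dx":0,"dy":-0.3,"dz":-20,"twist":0},{"dx":0,"dy":-0.3,"dz":-20,"twist":0}]' 50 30 | sed -n 2p
python3 fin.py w11.png
python3 -m pendant '[{"dx":-4,"dy":-4,"dz":-3,"twist":0},{"dx":-9,"dy":-8,"dz":-4,"twist":0},{"dx":-11,"dy":-10,"dz":-4,"twist":0},{"dx":-11,"dy":-10,"dz":-4,"twist":0},{"dx":-11,"dy":-10,"dz":-4,"twist":0}]' | sed -n 2p
python3 hang.py h10 wrist | grep -v foot
python3 -c "
from h import *
b=cam('side');save(b,'s5.png',(180,120,400,380),2)"
```

```text
eef_pos: [0.5549, 0.2545, 0.1359]
contact_force: [5.0, 0.2, 0.6]
opening: 0.225
finger_force: 45.0
eef_pos: [0.5505, 0.2544, 0.334]
fin 367
[[-0.0266, 0.1243, 0.1772], [-0.0232, 0.1417, 0.179], [-0.0196, 0.1585, 0.1806]]
tab 248
[[-0.0429, 0.1263, 0.173], [-0.0402, 0.1416, 0.1748], [-0.0376, 0.1565, 0.1763]]
finger [[-0.0264, -0.0052, 0.1618], [-0.0214, 0.0052, 0.1663]]
finger [[-0.0259, 0.0737, 0.1628], [-0.0211, 0.0851, 0.1663]]
finger [[-0.0324, 0.1323, 0.1606], [-0.0271, 0.1488, 0.169]]
finger [[-0.0271, 0.151, 0.1606], [-0.02, 0.1593, 0.1709]]
[0.5502 0.2543 0.3329] [[-0.04, 0.999], [0.999, 0.04]]
eef_pos: [0.4553, 0.1408, 0.3738]
wrist top y0.08 (array([19.1, 79.5]), array([10. , 46.2]), 0.8, np.float64(0.2032), 968) z 0.206
wrist top y0.00 (array([22.5,  5. ]), array([ 9.5, 47. ]), 0.1, np.float64(0.202), 791) z 0.205
wrist top y-0.08 (array([ 22.2, -76.1]), array([ 9.3, 35.7]), 9.3, np.float64(0.2022), 434) z 0.205
74.05
```

View pics/s5.png

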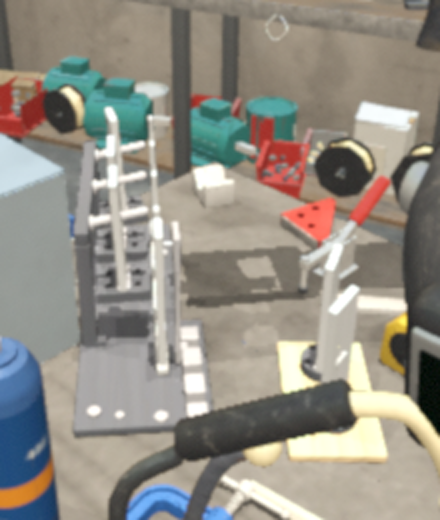

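All three brackets hang on the pegs, around (115,200). The guard stands in its last notch with the tab out, near (165,300), and both posts stand on the board near (330,330).

```bash
python3 -c "
from plant import ctrl
print(ctrl.sign_off())"
```

```text
the job is handed in; nothing more can be done
None
```

The changeover is done and handed in at about 74 s of the 210 s. Both posts stand upright on the board, all three brackets hang on their own pegs near the middle, and the guard is in its last notch with the tab sprung out. Two brackets turned on their pegs partway through and I regripped them, but the right-hand one still hangs about 9° off square.

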